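# Snap the job tag onto the bench eye

## Task

Clip the grey job tag to the steel eye on the bench plate: press the sprung gate of its snap hook sideways against one upright leg of the eye until the leg is inside the hook and the gate has snapped shut. Prove the catch by tugging the tag straight back, so that the end of its hook draws the floating eye up against its stop and bears on it with about 12 N for half a second, then lay the tag flat on the bench, still clipped, and let go. The hook must never press or pull on the eye with more than 15 N; leave the other things where they are.

Things in the scene. Friction and masses are not known exactly. Their poses are not given: they have to be found in the camera images.
- tag: The loose job tag, 0.12 to 0.21 kg, lying flat: a grey plastic grip block 40 (x) x 22 (y) x 34 mm high, with a large level steel snap hook fixed rigidly to its +x end. Origin: centre of the block's underside; z up, x along the tag to the hook. The hook is a loop of 8 mm round bar, centreline 22 mm above the underside; its outermost surfaces are at x 80 and y -23 to 19 mm.
- gate (a joint): The hook's sprung gate: 5 mm round dark steel bar on the tag's +y side, hinged upright at tag x 34, y 15; free end at x 68.5 mm. 0 = shut; grows as it swings inwards (to -y), up to 1.08 rad; never outwards. About 2 N at the free end starts it, 4 N far open; springs shut. A leg pressed in at tag x 62 to 68 mm passes the free end when its centre is at y -6 to -10 mm; nearer the hinge it does not pass.
- nose (a point): Centre of the round tip of the hook's solid end bar: tag x 76, y 15, z 22 mm. Clear inside of the loop, in tag x and y: x from 36 (back bar) to 72 mm (end bar), y from -15 (solid spine) to 12.5 mm (inside of the shut gate, which forms the +y side). Corners at the spine are chamfered. The shut gate ends 3.5 mm short of the end bar.
- plate: Fixed aluminium plate on the bench, 96 (x) x 90 (y) x 6 mm high; carries the eye. Origin: centre of its underside, z up; its -x side faces the robot. A dark 5 mm high rectangular stop frame is clamped on it, with its centre anywhere within 12 mm in x and 8 mm in y of the plate's centre: its place is not reported.
- eye: The eye: closed upright staple of 6 mm steel bar, top 64 mm above the bench, on a foot 40 (x) x 44 (y) mm whose top is 14 mm above it. Its two legs stand 30 mm apart along plate x. Origin: under its middle, 6 mm above the bench; axes as the plate's. The foot floats level inside the stop frame: it slides 11 mm either way in x and 9 in y from the frame's centre with 1.3 N drag, then meets a stiff stop.
- eye_near (a point): Point on the axis of the eye's leg nearer the robot (eye x -15 mm), 22 mm above the bench. The leg is free from 14 to 53 mm above the bench. Since the eye drifts at less force than the gate needs, it gives way under the hook until it meets its stop, and only then does the gate open.
- eye_far (a point): Same point on the other leg (eye x +15 mm).
- glue_a: Bystander: glue pot, white base 72 mm wide and 75 high with a blue cone nozzle, 179 mm high in all. Origin: centre of its underside.
- glue_b: Bystander: a second glue pot of the same shape.
- hammer: Bystander: hammer 250 mm long with a red handle, lying. Origin in the middle underneath, x along it.
- tub: Bystander: open blue tub, 80 mm wide, 45 mm high. Origin: centre of its underside.
- spacers: Bystander: stack of white plastic rings, 84 mm wide, 77 mm high. Origin: centre of its underside.
- loosehook: Bystander: small plain open hook of 8 mm steel bar, about 65 x 32 mm, lying flat. Origin underneath, about its middle.
Not all that is in view belongs to the job. There is more than one size of the tag; the one meant has the size given above.

How it is judged:
By the outcome, as a careful person would: the job done as asked, in the order asked, and still so for the second after the job is handed in, with the robot touching nothing.
It also fails if it takes over 67 s, if anything falls off the work surface, if the arm or the gripper's body presses on something with over 40 N, if the wrist force passes 120 N, or if a joint passes its speed limit or range.

## Robot

A 6-joint arm with a two-finger parallel gripper is mounted at the origin on the work surface. World frame = base frame: x ahead of the robot, y to its left, z up, the work surface at z = 0. Lengths are in mm, angles in rad, forces in N, time in s.
With the tool pointing down it reaches from about 325 to 900 mm from the base axis. Payload 6.1 kg.
Tool frame: the origin (TCP) lies on the centre line of the jaws, within the pads' length; the fingertips stand 11 mm ahead of it and the grasp point (between the pads) lies 8 mm behind it; z points along the fingers, x is the direction in which the jaws open and shut, and the axes are right-handed (so a half turn about z gives the same grasp; the last joint's range is limited). The gripper opens to 87 mm and grips with 3 to 60 N. Pads are 19 mm wide; open, the fingers measure 117 mm over their backs; the gripper's body (75 mm by 190 mm) begins 51 mm behind the grasp point.
Start: joints at [-1.301, 0.22, 1.526, -0, 1.395, -0.126], TCP at [240.959, -576.675, 201.938] pointing down, gripper open.
Joint ranges: [-2.98, 2.98], [-0.91, 2.08], [0.09, 2.57], [-1.24, 4.39], [0.2, 2.65], [-2.68, 2.68]. Speed limits (rad/s): [2.57, 2.57, 3.01, 3.14, 3.14, 3.14].

## Interface

Orientations are given as a unit quaternion [w, x, y, z].
In Python, from workcell import robot gives the robot as it stands. The module is installed in compiled form; this text tells all that it offers.
- The arm moves only by the tool drive_tool, never from a script. Its argument "rows" is a list of rows, each an object with "claw": the closure in counts, from 0 (fully open) to 255 (shut); "travel": the shift along the tool's x, y, z in cm, a list of three; "turn": the turn about the tool's z in degrees. In form: [{"claw": claw, "travel": [dx, dy, dz], "turn": turn}, ...]. A call has 1 to 20 rows; each row shifts and turns the commanded pose from where the row before left it, along the tool's axes as they then stand; what a row does not reach is not made up. A row lasts 1/8 s, in which the tool goes at most 62.5 mm and 10.7 degrees, less where a joint would pass 70% of its speed; a pose out of reach is approached as far as the arm can. A call with a gripper value outside its range is refused whole. The fingers move at their own pace and stop on an object; the grip force is fixed at half the most. Time passes only in rows, so rows that do not move let the fingers close. It gives the time, the measured TCP pose, the force and the opening at its end, in the units of the state.
- robot.sense(): the state, without advancing time (a new reading comes with each control period).
- robot.grab_frame(name): name is "side" or "top" or "wrist"; returns a dict with "color" (384x512x3 uint8, blue, green, red), "fx", "fy", "cx", "cy" (pixels), "dist_coeffs" ([k1, k2, p1, p2, k3] as OpenCV has them; the pictures are not rectified), "rvec" (rotation vector, rad) and "tvec" (3), from world to camera coordinates, as OpenCV has them. Camera axes: x right, y down, z forward; pixel columns grow to the right and rows downward; lengths in mm; the calibration is good to about 2 mm. A picture is of the moment at which its call begins. There is no depth.
- robot.finish_job(): hands the job in, once; it reports no verdict.
The state is a dict: "clock": time; "q": joint angles; "joint_vel": joint speeds; "tau": joint torques, N m; "tcp_pos": TCP position; "orientation": TCP orientation; "ft_force": force on the tool from outside, world axes, zero at the start; "ft_torque": the same for the moment, N m; "grip_width": opening from 0.0 (shut) to 1.0 (fully open).
Only numpy, scipy, OpenCV 4.12 (cv2) and the standard library are available. Lean on these libraries where they do the work, as an engineer would, in place of code of your own. Each camera call takes 0.05 s, during which the arm holds its last target.

## Working session

There is one attempt and no reset: what is moved stays moved. The work goes in short steps, Python scripts to look and compute and a tool call to move; the robot and the scene stay as the last step left them, time stands still between calls to the robot, and variables do not carry over. Pictures are saved under pics/ and viewed, and the job is handed in when it is done.

Besides the shell and the picture viewer there is one more tool, called after ">>>" by a JSON object that holds its "api" and its "payload". drive_tool: Moves the arm, as the interface text tells. Its arguments: {"type":"object","properties":{"rows":{"type":"array","items":{"type":"object","properties":{"claw":{"type":"number"},"travel":{"type":"array","items":{"type":"number"}},"turn":{"type":"number"}}}}},"required":["rows"]}

```bash
mkdir -p pics
cat > h.py <<'E'
import numpy as np, cv2
from workcell import robot
from scipy.spatial.transform import Rotation as R
def cam(n):
    f=robot.grab_frame(n); f['K']=np.array([[f['fx'],0,f['cx']],[0,f['fy'],f['cy']],[0,0,1.]])
    f['d']=np.array(f['dist_coeffs'],float); f['Rm']=cv2.Rodrigues(np.array(f['rvec'],float))[0]; f['t']=np.array(f['tvec'],float); return f
def ray(f,uv):
    p=cv2.undistortPoints(np.array([[uv]],float),f['K'],f['d'])[0,0]
    return -f['Rm'].T@f['t'], f['Rm'].T@np.array([p[0],p[1],1.])
def onz(f,uv,z):
    o,d=ray(f,uv); return o+d*(z-o[2])/d[2]
def proj(f,P):
    return cv2.projectPoints(np.array(P,float).reshape(-1,1,3),np.array(f['rvec'],float),f['t'],f['K'],f['d'])[0][:,0]
def tri(f,a,g,b):
    o1,d1=ray(f,a);o2,d2=ray(g,b)
    s=np.linalg.lstsq(np.c_[d1,-d2],o2-o1,rcond=None)[0]
    p,q=o1+d1*s[0],o2+d2*s[1]; return (p+q)/2,np.linalg.norm(p-q)
def save(f,name,crop=None,k=1):
    im=f['color']
    if crop: x0,y0,x1,y1=crop; im=im[y0:y1,x0:x1]
    cv2.imwrite('pics/'+name,cv2.resize(im,None,fx=k,fy=k,interpolation=cv2.INTER_CUBIC))
def tool():
    s=robot.sense(); w=s['orientation']; return s,R.from_quat([w[1],w[2],w[3],w[0]]).as_matrix()
E
python3 - <<'E'
from h import *
import pickle
for n in('side','top','wrist'):
    f=cam(n); save(f,n+'0.png'); pickle.dump(f,open(n+'0.pkl','wb')); print(n,-f['Rm'].T@f['t'],f['fx'])
s,M=tool(); print(s,M.round(3))
E
```

```text
side [ 429.89306553 -591.98656597  736.01515778] 400.80981366292644
top [500.83480861  67.85865566 930.2927934 ] 398.6276467341888
wrist [ 308.6118255  -547.79678709  383.33458132] 315.60546497904625
{'clock': 0.15, 'q': array([-1.30110297e+00,  2.21088790e-01,  1.52730744e+00, -3.71984907e-05,
        1.39466682e+00, -1.26099696e-01]), 'joint_vel': array([-0.00023016, -0.00263033, -0.00347871, -0.00099334,  0.00016755,
       -0.00066328]), 'tau': array([ 6.91270179e-04, -4.95189428e+01, -3.87883615e+01,  7.01118889e-02,
        5.32060373e-02, -9.10093172e-05]), 'tcp_pos': array([ 240.81743155, -576.22049451,  201.08304765]), 'orientation': array([-4.67390430e-04,  8.32329665e-01, -5.54280423e-01, -5.67801780e-04]), 'ft_force': array([-0.55192887,  0.23115952, -0.34352526]), 'ft_torque': array([0.02043219, 0.05144156, 0.08780666]), 'grip_width': 0.9988874738021642} [[ 0.386 -0.923 -0.   ]
 [-0.923 -0.386  0.001]
 [-0.001 -0.    -1.   ]]
```

View pics/top0.png

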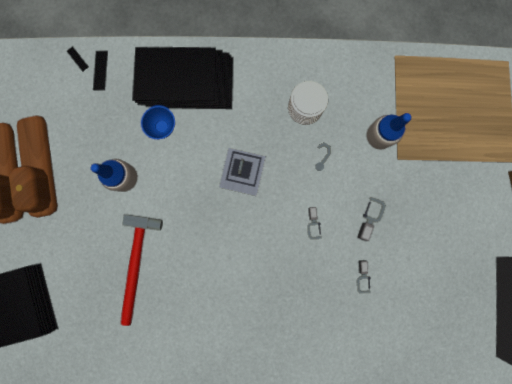

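View pics/side0.png

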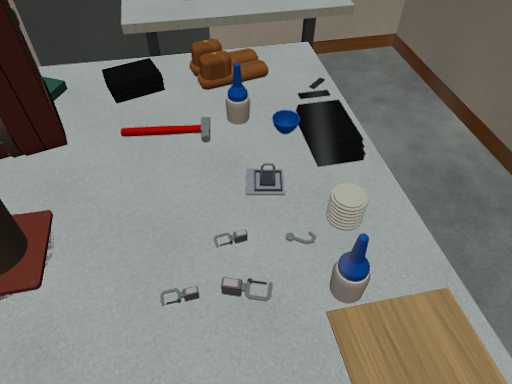

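Run:
```python
from h import *
import pickle
f=pickle.load(open('top0.pkl','rb')); g=pickle.load(open('side0.pkl','rb'))
a=cv2.resize(f['color'][130:300,210:400],None,fx=4,fy=4,interpolation=cv2.INTER_CUBIC);cv2.imwrite('pics/tc.png',a[:600,:])
save(g,'sc.png',(150,150,290,310),4)
for uv in [(314,208),(314,238),(366,239),(381,200),(364,262),(364,292),(264,152),(235,149),(221,188),(256,193)]: print(uv,onz(f,uv,6).round(0))
```

```text
(314, 208) [532. -71.   6.]
(314, 238) [462. -71.   6.]
(366, 239) [ 461. -193.    6.]
(381, 200) [ 552. -229.    6.]
(364, 262) [ 408. -188.    6.]
(364, 292) [ 339. -189.    6.]
(264, 152) [662.  47.   6.]
(235, 149) [668. 115.   6.]
(221, 188) [575. 146.   6.]
(256, 193) [565.  64.   6.]
```

View pics/tc.png

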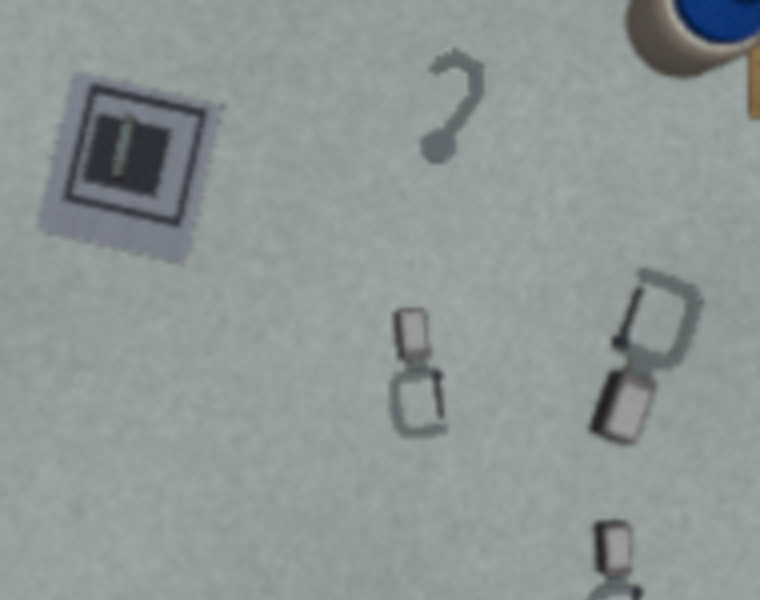

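View pics/sc.png

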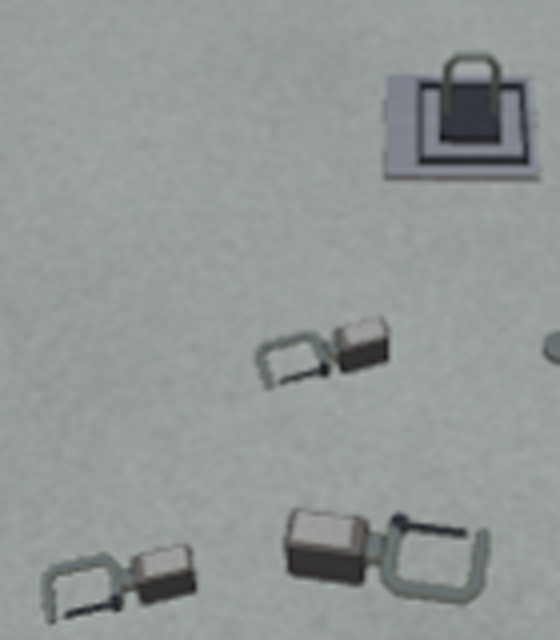

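View pics/wrist0.png

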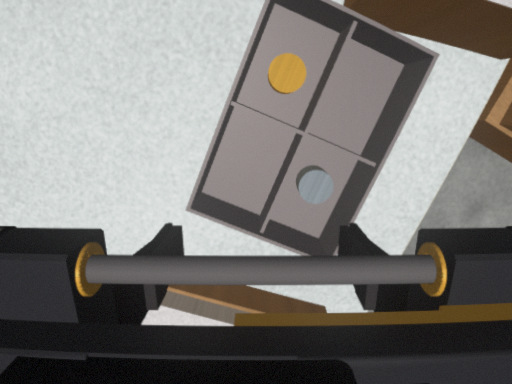

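Run:
```python
from h import *
import pickle
f=pickle.load(open('top0.pkl','rb')); w=pickle.load(open('wrist0.pkl','rb'))
s,M=tool()
for uv in [(256,192),(256,100),(256,220),(5,100),(505,100)]: print(uv,(M.T@(onz(w,uv,20)-s['tcp_pos'])).round(0))
c=[(613,370),(657,380),(637,443),(605,437)]
for p in c: print(onz(f,(p[0]/4+210,p[1]/4+130),34).round(1))
C=np.array([475,-198,200]); print(M.T@(C-s['tcp_pos']))
```

```text
(256, 192) [ -6.  26. 181.]
(256, 100) [ -6. -80. 181.]
(256, 220) [ -6.  62. 181.]
(5, 100) [-299.  -85.  182.]
(505, 100) [282. -84. 181.]
[ 499.4 -179.1   34. ]
[ 494.  -204.4   34. ]
[ 458.4 -192.7   34. ]
[ 461.6 -174.4   34. ]
[-258.68965446 -361.89882169    1.51537617]
```

>>> {"api": "drive_tool", "payload": {"rows": [{"claw":0,"travel":[-2.6,-3.6,0],"turn":0},{"claw":0,"travel":[-2.6,-3.6,0],"turn":0},{"claw":0,"travel":[-2.6,-3.6,0],"turn":0},{"claw":0,"travel":[-2.6,-3.6,0],"turn":0},{"claw":0,"travel":[-2.6,-3.6,0],"turn":0},{"claw":0,"travel":[-2.6,-3.6,0],"turn":0},{"claw":0,"travel":[-2.6,-3.6,0],"turn":0},{"claw":0,"travel":[-2.6,-3.6,0],"turn":0},{"claw":0,"travel":[-2.6,-3.6,0],"turn":0},{"claw":0,"travel":[-2.5,-3.6,0],"turn":0},{"claw":0,"travel":[0,0,0],"turn":10},{"claw":0,"travel":[0,0,0],"turn":10},{"claw":0,"travel":[0,0,0],"turn":10},{"claw":0,"travel":[0,0,0],"turn":10},{"claw":0,"travel":[0,0,0],"turn":0},{"claw":0,"travel":[0,0,0],"turn":0}]}}

```text
clock: 2.15
tcp_pos: [473.2, -198.8, 201.8]
orientation: [-0.0, -0.594, 0.805, 0.0]
ft_force: [0.4, -1.0, -0.8]
grip_width: 0.997
```

Run:
```python
from h import *
import pickle
f=cam('wrist'); save(f,'w1.png',None,1.5); pickle.dump(f,open('w1.pkl','wb'))
s,M=tool(); print(s['clock'],s['tcp_pos'],M.round(3),s['q'].round(2))
```

```text
2.2 [ 473.204698   -198.86448299  201.83697031] [[-0.295 -0.955 -0.   ]
 [-0.955  0.295  0.   ]
 [-0.     0.    -1.   ]] [-0.55 -0.05  1.81 -0.    1.38  1.32]
```

View pics/w1.png

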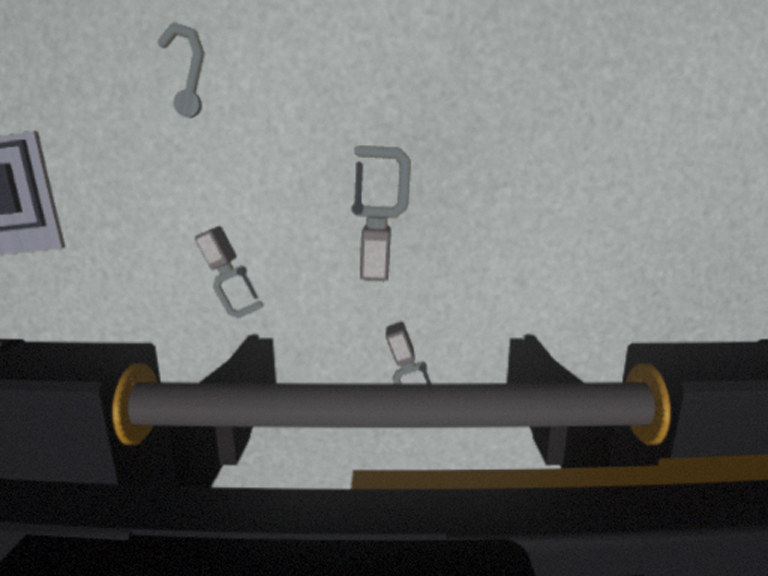

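Run:
```python
from h import *
import pickle
f=pickle.load(open('w1.pkl','rb')); s,M=tool()
save(f,'w1c.png',(210,85,300,195),6)
cr=f['color'][85:195,210:300]; bg=np.median(cr.reshape(-1,3),0); print('bg',bg)
hsv=cv2.cvtColor(f['color'],cv2.COLOR_BGR2HSV); im=f['color'].astype(int)
m=((im[...,2]-im[...,0])>2).astype(np.uint8); x=np.zeros_like(m); x[140:192,230:275]=m[140:192,230:275]
n,l,st,c=cv2.connectedComponentsWithStats(x); 
k=1+np.argmax(st[1:,4]); print(st[k],c[k])
ct=cv2.findContours((l==k).astype(np.uint8),0,1)[0][0]; b=cv2.boxPoints(cv2.minAreaRect(ct)); print(b)
for p in b: print(onz(f,p,34).round(1))
print(im[155:190:6,252])
```

```text
bg [163. 164. 160.]
[240 144  20  43 520] [249.74807692 168.30576923]
[[239.57921 185.83711]
 [241.59956 143.4095 ]
 [260.03394 144.28734]
 [258.0136  186.71495]]
[ 465.5 -170.8   34. ]
[ 510.8 -188.    34. ]
[ 503.8 -207.2   34. ]
[ 458.2 -190.6   34. ]
[[104 105 111]
 [156 156 159]
 [161 162 164]
 [161 162 164]
 [166 166 167]
 [117 118 121]]
```

View pics/w1c.png

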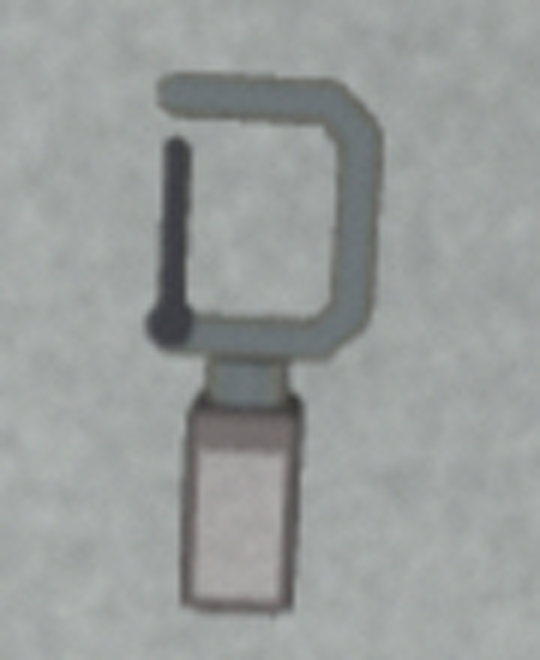

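Run:
```python
from h import *
import pickle
f=pickle.load(open('w1.pkl','rb')); s,M=tool()
P=lambda u,v,z: onz(f,(u/6+210-.4,v/6+85-.4),z)
pts={'hinge 34,15':(172,325,22),'gatetip 68.5,15':(177,137,22),'nosetip 76,19':(158,94,22),'endout 80,0':(250,75,22),'spine_a 60,-23':(381,180,22),'spine_b 45,-23':(376,270,22),'rearL -20,11':(183,607,30),'rearR -20,-11':(291,610,30)}
T={}
for k,v in pts.items(): T[k]=P(*v); print(k,T[k].round(1))
# Fit rigid 2D
A=['hinge 34,15','gatetip 68.5,15','nosetip 76,19','rearL -20,11','rearR -20,-11']
X=np.array([list(map(float,a.split()[1].split(','))) for a in A]);Y=np.array([T[a][:2] for a in A])
xc,yc=X.mean(0),Y.mean(0);H=(X-xc).T@(Y-yc);U,S,V=np.linalg.svd(H);Rm=(V.T@np.diag([1,np.sign(np.linalg.det(V.T@U.T))])@U.T)
t=yc-Rm@xc;print('yaw',np.degrees(np.arctan2(Rm[1,0],Rm[0,0])),'org',t,'res',(Y-(X@Rm.T+t)).round(1).tolist())
for k in T: print(k,(Rm.T@(T[k][:2]-t)).round(1))
print('tool delta to org',M.T@np.r_[t-s['tcp_pos'][:2],0])
```

```text
hinge 34,15 [ 515.8 -184.9   22. ]
gatetip 68.5,15 [ 548.5 -196.6   22. ]
nosetip 76,19 [ 556.9 -195.6   22. ]
endout 80,0 [ 555.1 -212.9   22. ]
spine_a 60,-23 [ 529.9 -230.5   22. ]
spine_b 45,-23 [ 514.3 -224.8   22. ]
rearL -20,11 [ 464.5 -170.8   30. ]
rearR -20,-11 [ 457.8 -190.5   30. ]
yaw -19.957101498623558 org [ 479.32742277 -187.44793138] res [[-0.6, 0.1], [-0.3, 0.1], [-0.3, -0.1], [0.2, -0.5], [1.0, 0.4]]
hinge 34,15 [33.4 14.9]
gatetip 68.5,15 [68.2 15. ]
nosetip 76,19 [75.8 18.8]
endout 80,0 [79.9  2. ]
spine_a 60,-23 [ 62.2 -23.2]
spine_b 45,-23 [ 45.6 -23.2]
rearL -20,11 [-19.6  10.6]
rearR -20,-11 [-19.2 -10.3]
tool delta to org [-1.27150766e+01 -2.48037002e+00  6.32758302e-05]
```

>>> {"api": "drive_tool", "payload": {"rows": [{"claw":0,"travel":[-1.27,-0.25,0],"turn":2.8},{"claw":0,"travel":[0,0,4.5],"turn":0},{"claw":0,"travel":[0,0,4.5],"turn":0},{"claw":0,"travel":[0,0,4],"turn":0},{"claw":0,"travel":[0,0,2],"turn":0},{"claw":0,"travel":[0,0,0],"turn":0}]}}

```text
clock: 2.95
tcp_pos: [477.8, -186.6, 50.0]
orientation: [-0.001, -0.573, 0.819, 0.002]
ft_force: [-0.3, -0.3, -0.3]
grip_width: 1.0
```

Run:
```python
from h import *
import pickle
f=cam('wrist'); save(f,'w2.png',None,1.5); pickle.dump(f,open('w2.pkl','wb'))
s,M=tool(); print(s['clock'],s['tcp_pos'],M.round(3),np.degrees(np.arctan2(M[1,0],M[0,0])))
```

```text
3.0 [ 479.08929467 -187.3375506    51.66650576] [[-0.343 -0.939 -0.001]
 [-0.939  0.343  0.001]
 [-0.     0.001 -1.   ]] -110.05752380396405
```

View pics/w2.png

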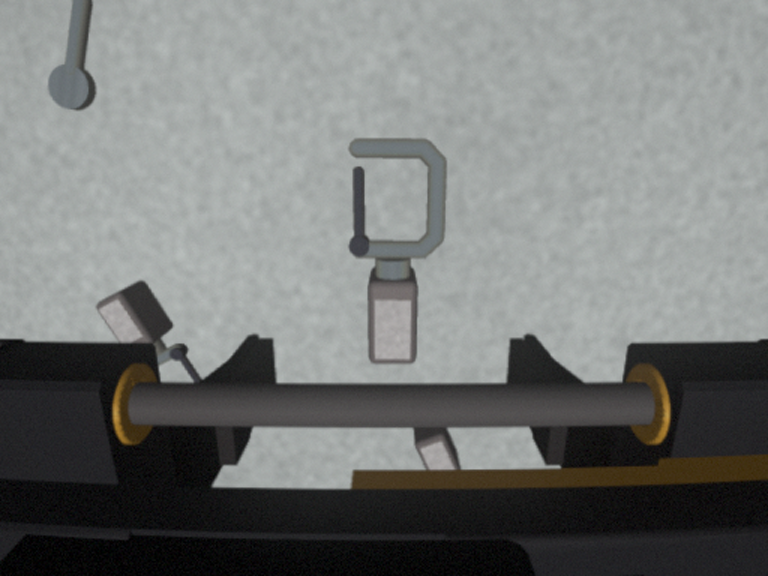

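>>> {"api": "drive_tool", "payload": {"rows": [{"claw":0,"travel":[0,0,2],"turn":0},{"claw":0,"travel":[0,0,1.4],"turn":0},{"claw":0,"travel":[0,0,0.25],"turn":0},{"claw":255,"travel":[0,0,0],"turn":0},{"claw":255,"travel":[0,0,0],"turn":0},{"claw":255,"travel":[0,0,0],"turn":0},{"claw":255,"travel":[0,0,0],"turn":0},{"claw":255,"travel":[0,0,0],"turn":0},{"claw":255,"travel":[0,0,0],"turn":0},{"claw":255,"travel":[0,0,0],"turn":0}]}}

```text
clock: 4.25
tcp_pos: [479.4, -187.5, 15.4]
orientation: [0.0, -0.573, 0.82, 0.0]
ft_force: [-0.1, -0.3, -0.6]
grip_width: 0.291
```

Run:
```python
from h import *
import pickle
f=cam('wrist'); save(f,'w3.png',None,1.5); pickle.dump(f,open('w3.pkl','wb'))
s,M=tool(); print(s['clock'],s['tcp_pos'],M.round(4).tolist(),s['grip_width']*87,s['ft_force'],s['ft_torque'])
```

```text
4.3 [ 479.41531623 -187.51363209   15.40909119] [[-0.344, -0.939, -0.0], [-0.939, 0.344, 0.0], [-0.0, 0.0, -1.0]] 20.643935615083297 [-0.53399118  0.26673775 -1.11840819] [ 0.038176    0.01377928 -0.01688381]
```

View pics/w3.png

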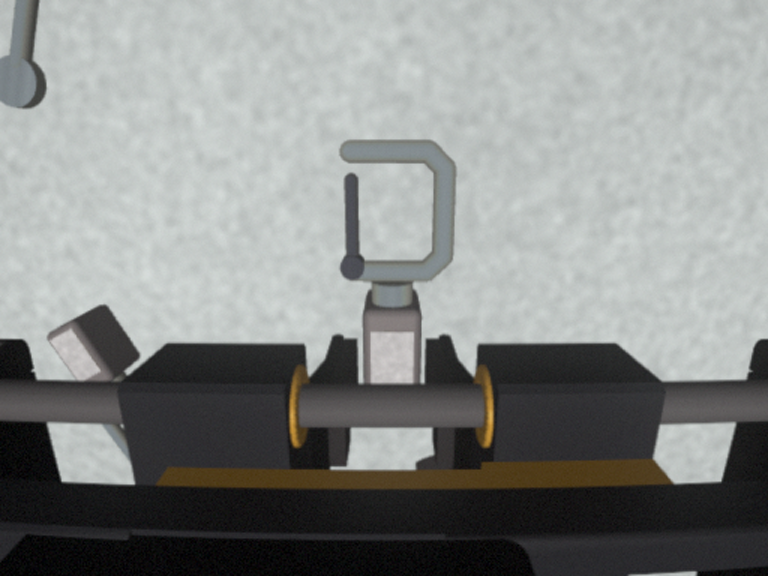

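```bash
cat > fit.py <<'E'
from h import *
def fit(X,Y):
    X=np.array(X,float);Y=np.array(Y,float)
    xc,yc=X.mean(0),Y.mean(0);H=(X-xc).T@(Y-yc);U,S,V=np.linalg.svd(H);Rm=(V.T@np.diag([1,np.sign(np.linalg.det(V.T@U.T))])@U.T)
    t=yc-Rm@xc; return Rm,t,np.degrees(np.arctan2(Rm[1,0],Rm[0,0])),(Y-(X@Rm.T+t)).round(1).tolist()
E
python3 - <<'E'
from fit import *
import pickle
f=pickle.load(open('w3.pkl','rb')); s,M=tool()
save(f,'w3c.png',(210,85,320,265),4)
pts=[((34,15),(352,266)),((68.5,15),(351,174)),((76,19),(339,151)),((80,0),(395,140)),((55,-23),(456,200)),((55,-15),(434,200)),((72,0),(395,163)),((36,0),(390,261))]
X=[p[0] for p in pts[:3]];Y=[(M.T@(onz(f,(p[1][0]/1.5-.2,p[1][1]/1.5-.2),22)-s['tcp_pos']))[:2] for p in pts]
# tool coords -> use flipped frame (-y, -x): tag axes
Z=[(-y[1],-y[0]) for y in Y]
for p,z in zip(pts,Z): print(p[0],np.round(z,1))
E
```

```text
(34, 15) [33.7 15.5]
(68.5, 15) [67.9 15.1]
(76, 19) [76.  19.2]
(80, 0) [79.7 -0.8]
(55, -23) [ 58.6 -23.3]
(55, -15) [ 58.5 -15.2]
(72, 0) [71.7 -0.8]
(36, 0) [35.7  1. ]
```

View pics/w3c.png

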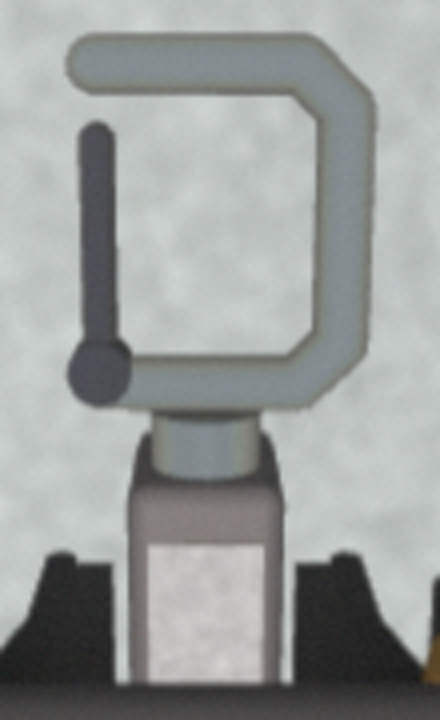

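>>> {"api": "drive_tool", "payload": {"rows": [{"claw":255,"travel":[0,0,-1],"turn":0},{"claw":255,"travel":[0,0,-2.5],"turn":0},{"claw":255,"travel":[0,0,-3],"turn":0},{"claw":255,"travel":[0,0,-2],"turn":0},{"claw":255,"travel":[-3,0.5,0],"turn":0},{"claw":255,"travel":[-4.5,0.7,0],"turn":0},{"claw":255,"travel":[-4.5,0.7,0],"turn":0},{"claw":255,"travel":[-4.5,0.7,0],"turn":0},{"claw":255,"travel":[-4.5,0.7,0],"turn":0},{"claw":255,"travel":[-2.6,0,0],"turn":0},{"claw":255,"travel":[0,0,0],"turn":-5},{"claw":255,"travel":[0,0,0],"turn":-6},{"claw":255,"travel":[0,0,0],"turn":0},{"claw":255,"travel":[0,0,0],"turn":0},{"claw":255,"travel":[0,0,0],"turn":0}]}}

```text
clock: 6.18
tcp_pos: [529.7, 45.3, 100.6]
orientation: [0.0, -0.648, 0.762, -0.0]
ft_force: [0.0, -0.5, 0.5]
grip_width: 0.004
```

Run:
```python
from h import *
import pickle
for n in ('wrist','side','top'):
    f=cam(n); pickle.dump(f,open(n+'4.pkl','wb')); save(f,n+'4.png',None,1.5)
s,M=tool(); print(s['clock'],s['tcp_pos'],np.degrees(np.arctan2(M[1,0],M[0,0])),s['grip_width']*87,s['ft_force'],s['ft_torque'])
```

```text
6.325 [529.64051183  45.31913399 100.49074425] -99.16400415782705 0.49427255634770456 [ 0.66306024 -0.54392109  0.65788482] [0.0459359  0.03504893 0.01347842]
```

View pics/wrist4.png

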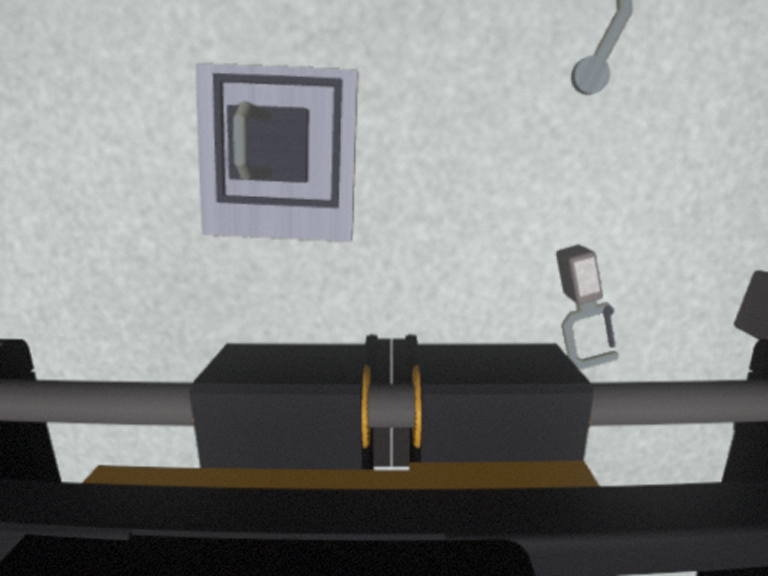

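View pics/side4.png

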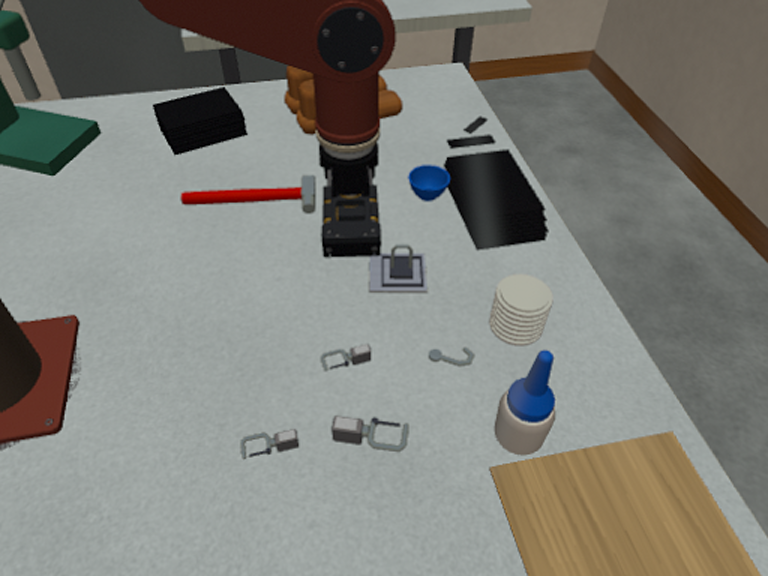

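Run:
```python
from h import *
import pickle
f=pickle.load(open('wrist4.pkl','rb'))
save(f,'w4c.png',(125,35,245,165),6)
```

```text
(no output)
```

View pics/w4c.png

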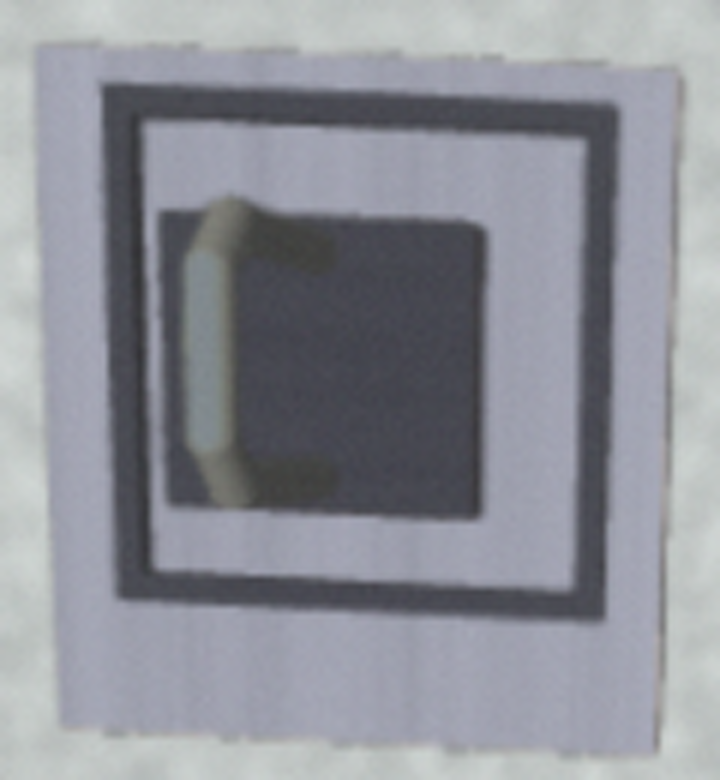

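Run:
```python
from fit import *
import pickle
f=pickle.load(open('wrist4.pkl','rb'))
P=lambda u,v,z: onz(f,((u+.5)/6+125-.5,(v+.5)/6+35-.5),z)
def do(name,c,z,hx,hy):
    Y=[P(u,v,z)[:2] for u,v in c]; X=[(hx,hy),(hx,-hy),(-hx,-hy),(-hx,hy)]
    Rm,t,y,r=fit(X,Y); 
    d=[np.linalg.norm(Y[i]-Y[(i+1)%4]).round(1) for i in range(4)]
    print(name,'yaw %.2f'%y,t.round(1),'sides y,x,y,x',d); return Rm,t
do('plate',[(37,45),(682,68),(658,752),(60,728)],6,48,45)
Rf,tf=do('frame outer',[(103,85),(618,105),(604,620),(118,598)],11,35,35)
do('frame inner bot',[(145,119),(585,137),(577,590),(150,572)],8,31,31)
Re,te=do('foot',[(160,210),(485,225),(480,520),(168,505)],14,20,22)
print('foot in frame',Rf.T@(te-tf))
for nm,(u,v) in {'far shoulder':(232,222),'near shoulder':(228,480)}.items(): print(nm,P(u,v,56))
print('bar ends z64 top',P(212,250,64),P(210,450,64))
print('near pred',te+Re@[-15,0],'far',te+Re@[15,0])
```

```text
plate yaw -12.17 [615.3  98. ] sides y,x,y,x [np.float64(88.9), np.float64(94.5), np.float64(89.2), np.float64(95.0)]
frame outer yaw -12.20 [621.8  95. ] sides y,x,y,x [np.float64(69.9), np.float64(69.1), np.float64(69.9), np.float64(69.1)]
frame inner bot yaw -12.30 [621.7  95.1] sides y,x,y,x [np.float64(60.6), np.float64(61.4), np.float64(61.9), np.float64(61.7)]
foot yaw -12.38 [621.2  99.5] sides y,x,y,x [np.float64(44.2), np.float64(39.2), np.float64(43.9), np.float64(39.3)]
foot in frame [-1.46755219  4.32486328]
far shoulder [635.7374069   96.10555756  56.        ]
near shoulder [607.62398085 103.18604152  56.        ]
bar ends z64 top [632.05883284  96.79222925  64.        ] [611.01993548 102.01251699  64.        ]
near pred [606.59542734 102.74233392] far [635.89803528  96.31138003]
```

>>> {"api": "drive_tool", "payload": {"rows": [{"claw":0,"travel":[3,0.2,0],"turn":0},{"claw":0,"travel":[4.5,0.2,0],"turn":0},{"claw":0,"travel":[4.5,0.2,0],"turn":0},{"claw":0,"travel":[4.5,0.2,0],"turn":0},{"claw":0,"travel":[4.5,0.2,0],"turn":0},{"claw":0,"travel":[2.78,0.25,0],"turn":0},{"claw":0,"travel":[0,0,0],"turn":5},{"claw":0,"travel":[0,0,0],"turn":5.9},{"claw":0,"travel":[0,0,0],"turn":0},{"claw":0,"travel":[0,0,0],"turn":0}]}}

```text
clock: 7.58
tcp_pos: [479.6, -187.3, 100.5]
orientation: [0.0, -0.574, 0.819, -0.0]
ft_force: [-0.2, 0.6, -0.0]
grip_width: 0.983
```

Run:
```python
from h import *
import pickle
f=cam('wrist'); save(f,'w5.png',None,1.5); pickle.dump(f,open('w5.pkl','wb'))
s,M=tool(); print(s['clock'],s['tcp_pos'],np.degrees(np.arctan2(M[1,0],M[0,0])),s['grip_width'])
```

```text
7.625 [ 479.62531944 -187.28318728  100.42521874] -109.9281777111361 0.987945975978585
```

View pics/w5.png

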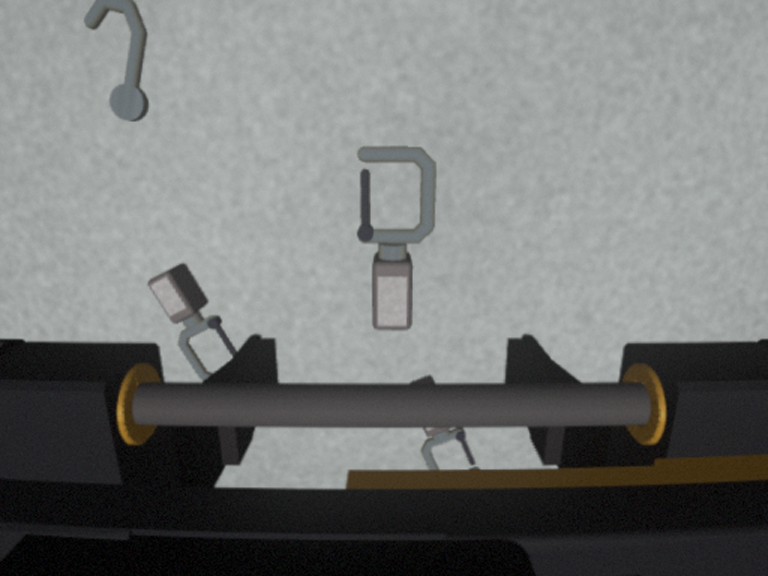

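>>> {"api": "drive_tool", "payload": {"rows": [{"claw":0,"travel":[0,0,3.5],"turn":0},{"claw":0,"travel":[0,0,3],"turn":0},{"claw":0,"travel":[0,0,1.8],"turn":0},{"claw":0,"travel":[0,0,0.25],"turn":0},{"claw":255,"travel":[0,0,0],"turn":0},{"claw":255,"travel":[0,0,0],"turn":0},{"claw":255,"travel":[0,0,0],"turn":0},{"claw":255,"travel":[0,0,0],"turn":0},{"claw":255,"travel":[0,0,0],"turn":0},{"claw":255,"travel":[0,0,0],"turn":0},{"claw":255,"travel":[0,0,0],"turn":0},{"claw":255,"travel":[0,0,0],"turn":0}]}}

```text
clock: 9.12
tcp_pos: [479.6, -187.4, 14.9]
orientation: [-0.0, -0.573, 0.819, 0.0]
ft_force: [-0.3, 0.5, 0.2]
grip_width: 0.172
```

>>> {"api": "drive_tool", "payload": {"rows": [{"claw":255,"travel":[0,0,0],"turn":0}]}}

```text
clock: 9.25
tcp_pos: [479.6, -187.4, 14.9]
orientation: [-0.0, -0.573, 0.819, 0.0]
ft_force: [-0.6, 0.9, 0.4]
grip_width: 0.066
```

>>> {"api": "drive_tool", "payload": {"rows": [{"claw":255,"travel":[0,0,0],"turn":0}]}}

```text
clock: 9.38
tcp_pos: [479.6, -187.4, 14.9]
orientation: [-0.0, -0.573, 0.819, 0.0]
ft_force: [-0.0, 0.4, 0.0]
grip_width: 0.021
```

>>> {"api": "drive_tool", "payload": {"rows": [{"claw":255,"travel":[0,0,0],"turn":0}]}}

```text
clock: 9.5
tcp_pos: [479.6, -187.4, 15.0]
orientation: [0.0, -0.573, 0.819, -0.0]
ft_force: [-0.1, 0.3, -0.1]
grip_width: 0.008
```

Run:
```python
from h import *
import pickle
f=cam('wrist'); save(f,'w6.png',None,1.5); pickle.dump(f,open('w6.pkl','wb'))
s,M=tool(); print(s['clock'],s['tcp_pos'],np.degrees(np.arctan2(M[1,0],M[0,0])),s['grip_width'],s['ft_force'])
```

```text
9.55 [ 479.59184507 -187.37930572   14.91262394] -110.02217638397241 0.0016517601888595657 [-0.85217885  0.43577232 -0.46620818]
```

View pics/w6.png

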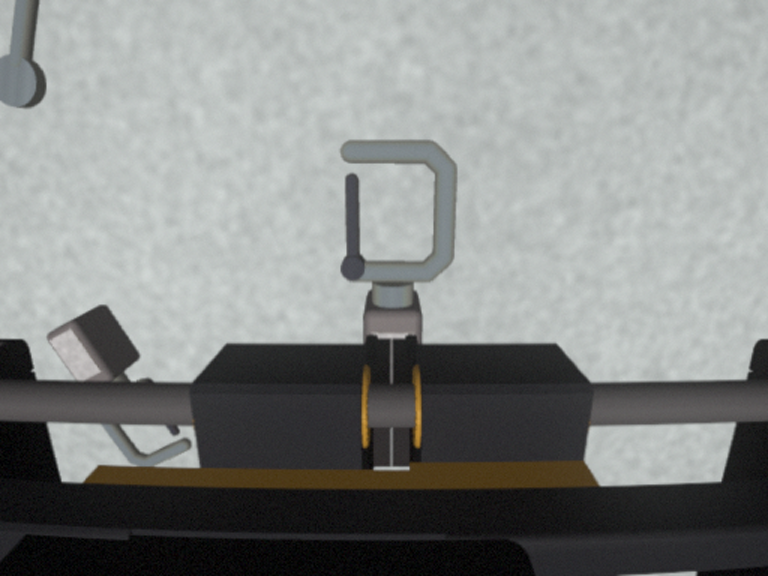

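Run:
```python
from h import *
import pickle
f=pickle.load(open('w6.pkl','rb'))
s,M=tool()
for n,p in {'tip':(0,0,11),'tcp':(0,0,0),'grasp':(0,0,-8),'body':(0,0,-59),'tip front':(0,-9.5,11),'tip rear':(0,9.5,11)}.items():
    print(n,(proj(f,s['tcp_pos']+M@np.array(p,float))*1.5).round(0))
g=cam('side'); pickle.dump(g,open('side6.pkl','wb')); save(g,'side6.png',(180,180,340,320),5)
for n,p in {'tip':(0,0,11),'tcp':(0,0,0),'body':(0,0,-59)}.items():
    print(n,((proj(g,s['tcp_pos']+M@np.array(p,float))-[180,180])*5).round(0))
```

```text
tip [[392. 333.]]
tcp [[392. 342.]]
grasp [[392. 350.]]
body [[393. 417.]]
tip front [[392. 312.]]
tip rear [[392. 353.]]
tip [[256. 552.]]
tcp [[255. 538.]]
body [[251. 459.]]
```

View pics/side6.png

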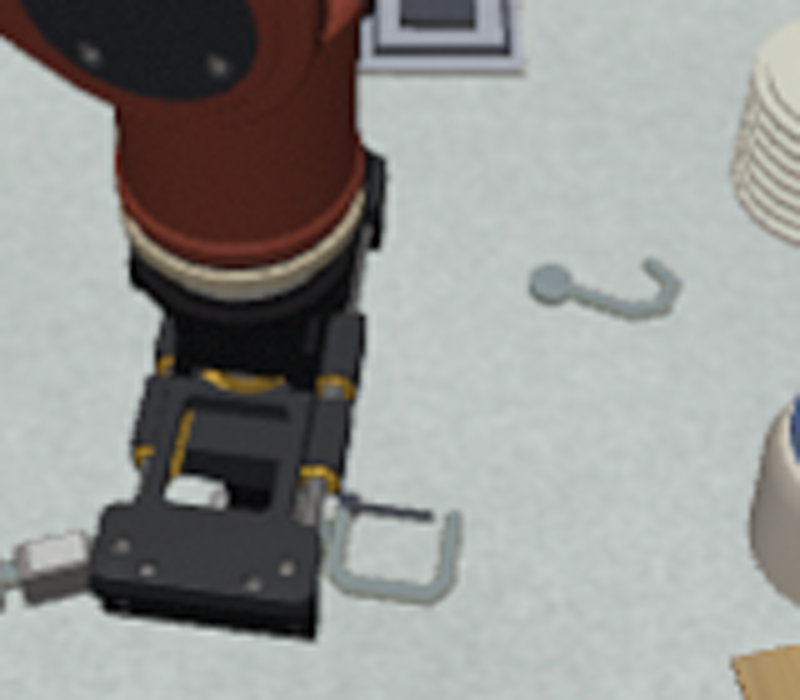

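```bash
python3 - <<'E'
from h import *
import pickle
f=pickle.load(open('w6.pkl','rb'))
s,M=tool(); C=-f['Rm'].T@f['t']; print('cam in tool',M.T@(C-s['tcp_pos']),'axes',(M.T@f['Rm'].T).round(3).tolist())
for z in (11,0,-8,-20,-40):
  for y in (-9.5,9.5): print(z,y,(proj(f,[s['tcp_pos']+M@np.array((x,y,z),float) for x in(-43.5,43.5)])*1.5).round(0).tolist())
yaw=np.radians(-20);o=np.array([479.33,-187.45])
for n,p in {'rear top':(-20,0,34),'front top':(20,0,34),'rear bot':(-20,0,0)}.items():
  w=np.r_[o+[np.cos(yaw)*p[0],np.sin(yaw)*p[0]],p[2]]; print(n,proj(f,w)*1.5)
E
python3 - <<'E'
import cv2
a=cv2.imread('pics/w5.png'); cv2.imwrite('pics/w5f.png',cv2.resize(a[300:500,180:580],None,fx=2,fy=2))
a=cv2.imread('pics/w3.png'); cv2.imwrite('pics/w3f.png',cv2.resize(a[250:500,250:550],None,fx=2.4,fy=2.4))
E
```

```text
cam in tool [  -0.61722297  -73.1569582  -182.36648075] axes [[1.0, -0.001, 0.0], [0.001, 0.964, 0.268], [-0.0, -0.268, 0.964]]
11 -9.5 [[291.0, 312.0], [493.0, 312.0]]
11 9.5 [[294.0, 353.0], [491.0, 352.0]]
0 -9.5 [[286.0, 320.0], [499.0, 320.0]]
0 9.5 [[289.0, 363.0], [496.0, 363.0]]
-8 -9.5 [[281.0, 327.0], [503.0, 327.0]]
-8 9.5 [[285.0, 371.0], [500.0, 371.0]]
-20 -9.5 [[274.0, 338.0], [511.0, 338.0]]
-20 9.5 [[278.0, 385.0], [507.0, 385.0]]
-40 -9.5 [[260.0, 360.0], [525.0, 360.0]]
-40 9.5 [[265.0, 412.0], [521.0, 412.0]]
rear top [[392.82936501 409.10807872]]
front top [[392.8479626  310.81686301]]
rear bot [[392.49965617 371.13475238]]
```

View pics/w5f.png

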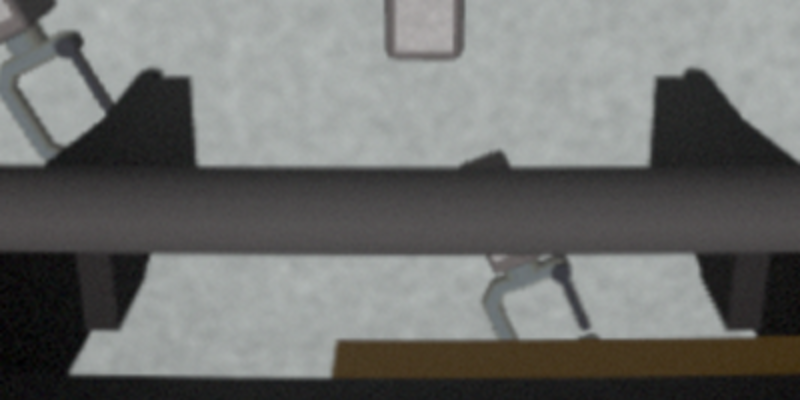

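View pics/w3f.png

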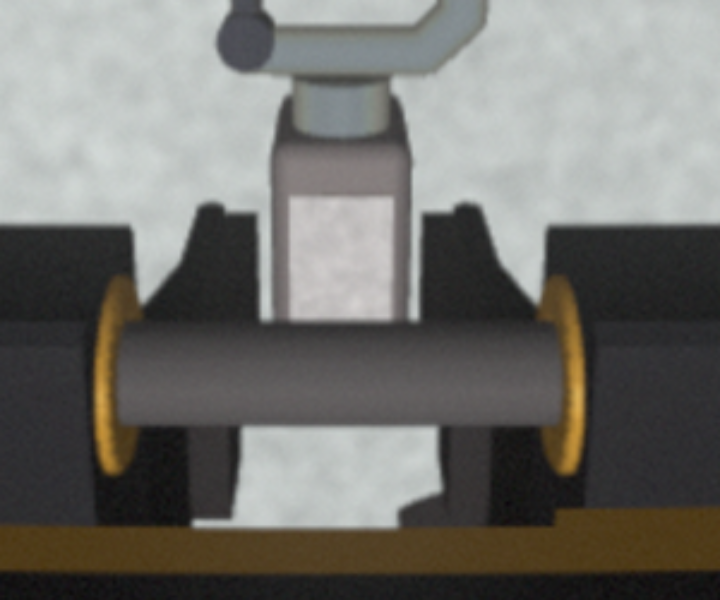

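>>> {"api": "drive_tool", "payload": {"rows": [{"claw":0,"travel":[0,0,0],"turn":0},{"claw":0,"travel":[0,0,0],"turn":0},{"claw":0,"travel":[0,0,0],"turn":0},{"claw":0,"travel":[0,0,0],"turn":0},{"claw":0,"travel":[0,0,0],"turn":0},{"claw":0,"travel":[0,0,0],"turn":0},{"claw":0,"travel":[0,0,0.8],"turn":0}]}}

```text
clock: 10.48
tcp_pos: [480.3, -187.8, 7.3]
orientation: [0.0, -0.573, 0.819, -0.001]
ft_force: [0.2, -0.0, -0.2]
grip_width: 0.717
```

>>> {"api": "drive_tool", "payload": {"rows": [{"claw":0,"travel":[0,0,0.5],"turn":0},{"claw":0,"travel":[0,0,0],"turn":0}]}}

```text
clock: 10.72
tcp_pos: [478.9, -187.0, 1.1]
orientation: [-0.0, -0.573, 0.819, 0.001]
ft_force: [1.2, 0.1, 0.1]
grip_width: 0.939
```

>>> {"api": "drive_tool", "payload": {"rows": [{"claw":0,"travel":[0,0,0.7],"turn":0},{"claw":0,"travel":[0,0,0],"turn":0}]}}

```text
clock: 10.98
tcp_pos: [479.1, -187.1, -5.8]
orientation: [-0.0, -0.573, 0.819, 0.001]
ft_force: [-0.5, -0.1, -1.2]
grip_width: 0.997
```

>>> {"api": "drive_tool", "payload": {"rows": [{"claw":0,"travel":[0,0,0.4],"turn":0},{"claw":0,"travel":[0,0,0],"turn":0}]}}

```text
clock: 11.22
tcp_pos: [479.4, -187.3, -9.3]
orientation: [-0.0, -0.573, 0.819, 0.0]
ft_force: [0.4, -0.1, 0.0]
grip_width: 0.998
```

>>> {"api": "drive_tool", "payload": {"rows": [{"claw":0,"travel":[0,0,0.3],"turn":0},{"claw":0,"travel":[0,0,0],"turn":0}]}}

```text
clock: 11.48
tcp_pos: [479.4, -187.3, -12.3]
orientation: [-0.0, -0.573, 0.819, 0.0]
ft_force: [0.4, 0.6, -0.6]
grip_width: 1.0
```

>>> {"api": "drive_tool", "payload": {"rows": [{"claw":255,"travel":[0,0,0],"turn":0},{"claw":255,"travel":[0,0,0],"turn":0},{"claw":255,"travel":[0,0,0],"turn":0},{"claw":255,"travel":[0,0,0],"turn":0},{"claw":255,"travel":[0,0,0],"turn":0},{"claw":255,"travel":[0,0,0],"turn":0},{"claw":255,"travel":[0,0,0],"turn":0},{"claw":255,"travel":[0,0,0],"turn":0},{"claw":255,"travel":[0,0,0],"turn":0}]}}

```text
clock: 12.6
tcp_pos: [479.6, -187.4, -12.1]
orientation: [-0.0, -0.573, 0.819, -0.0]
ft_force: [-0.2, -0.5, -0.3]
grip_width: 0.246
```

>>> {"api": "drive_tool", "payload": {"rows": [{"claw":255,"travel":[0,0,0],"turn":0},{"claw":255,"travel":[0,0,0],"turn":0}]}}

```text
clock: 12.85
tcp_pos: [479.6, -187.4, -12.0]
orientation: [-0.0, -0.573, 0.819, -0.0]
ft_force: [0.4, -1.0, -0.7]
grip_width: 0.248
```

Run:
```python
from h import *
import pickle
f=cam('wrist'); save(f,'w7.png',None,1.5); pickle.dump(f,open('w7.pkl','wb'))
s,M=tool(); print(s['clock'],s['tcp_pos'],np.degrees(np.arctan2(M[1,0],M[0,0])),s['grip_width'],s['ft_force'])
```

```text
12.9 [ 479.56389878 -187.38829884  -12.07554155] -110.01988192904103 0.24688596370756202 [-0.97162131  0.27395244  1.32100999]
```

View pics/w7.png

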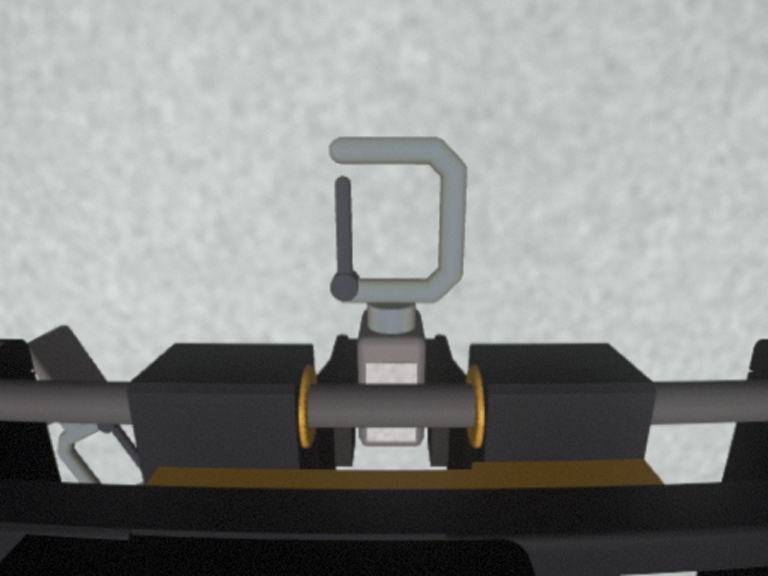

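Run:
```python
from fit import *
import pickle
f=pickle.load(open('w7.pkl','rb')); s,M=tool()
pts=[((34,15),(344,286)),((68.5,15),(343,177)),((76,19),(329,150)),((80,0),(395,137)),((55,-23),(467,215)),((55,-15),(442,215)),((72,0),(395,163)),((36,0),(390,280))]
for p,q in pts:
    y=M.T@(onz(f,(q[0]/1.5-.2,q[1]/1.5-.2),22)-s['tcp_pos']); print(p,(-y[1]).round(1),(-y[0]).round(1))
```

```text
(34, 15) 33.3 15.9
(68.5, 15) 67.9 15.3
(76, 19) 75.9 19.3
(80, 0) 79.6 -0.6
(55, -23) 56.2 -23.2
(55, -15) 56.2 -15.3
(72, 0) 72.0 -0.6
(36, 0) 35.3 0.9
```

>>> {"api": "drive_tool", "payload": {"rows": [{"claw":255,"travel":[0,0,-0.5],"turn":0},{"claw":255,"travel":[0,0,-2],"turn":0},{"claw":255,"travel":[0,0,-3],"turn":0},{"claw":255,"travel":[0,0,-3],"turn":0},{"claw":255,"travel":[0,0,-0.5],"turn":0},{"claw":255,"travel":[0,0,0],"turn":0},{"claw":255,"travel":[0,0,0],"turn":0}]}}

```text
clock: 13.78
tcp_pos: [478.5, -186.7, 76.3]
orientation: [-0.001, -0.573, 0.819, 0.001]
ft_force: [-0.7, -0.1, -2.5]
grip_width: 0.253
```

>>> {"api": "drive_tool", "payload": {"rows": [{"claw":255,"travel":[-2.3,0.3,0],"turn":0},{"claw":255,"travel":[-4,0.6,0],"turn":0},{"claw":255,"travel":[-4,0.6,0],"turn":0},{"claw":255,"travel":[-4,0.6,0],"turn":0},{"claw":255,"travel":[-4,0.6,0],"turn":0},{"claw":255,"travel":[-4,0.6,0],"turn":0},{"claw":255,"travel":[-3,0.35,0],"turn":0},{"claw":255,"travel":[-1,0.15,0],"turn":0},{"claw":255,"travel":[0,0,0],"turn":-4},{"claw":255,"travel":[0,0,0],"turn":-3.8},{"claw":255,"travel":[0,0,0],"turn":0},{"claw":255,"travel":[0,0,0],"turn":0}]}}

```text
clock: 15.28
tcp_pos: [533.6, 72.2, 77.5]
orientation: [-0.0, -0.627, 0.779, 0.0]
ft_force: [-0.9, -0.5, -1.5]
grip_width: 0.248
```

Run:
```python
from h import *
import pickle
f=cam('wrist'); save(f,'w8.png',None,1.5); pickle.dump(f,open('w8.pkl','wb'))
s,M=tool(); print(s['clock'],s['tcp_pos'],np.degrees(np.arctan2(M[1,0],M[0,0])),s['grip_width'],s['ft_force'],s['ft_torque'])
```

```text
15.325 [533.66782828  72.31614452  77.5962204 ] -102.3103476120601 0.25635889925325167 [-0.58881339 -0.52727007 -2.46428362] [0.04038882 0.02808284 0.02300033]
```

View pics/w8.png

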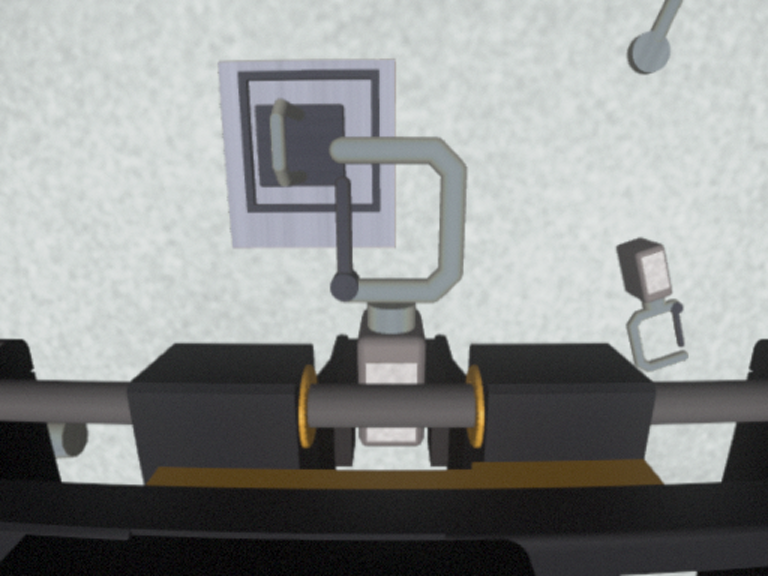

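>>> {"api": "drive_tool", "payload": {"rows": [{"claw":255,"travel":[0,0,2],"turn":0},{"claw":255,"travel":[0,0,3],"turn":0},{"claw":255,"travel":[0,0,2],"turn":0},{"claw":255,"travel":[0,0,0.5],"turn":0},{"claw":255,"travel":[0,0,0],"turn":0},{"claw":255,"travel":[0,0,0],"turn":0}]}}

```text
clock: 16.08
tcp_pos: [535.0, 72.7, 4.1]
orientation: [0.001, -0.628, 0.778, -0.001]
ft_force: [0.1, -0.2, -1.7]
grip_width: 0.251
```

Run:
```python
from h import *
import pickle
f=cam('wrist'); save(f,'w9.png',None,1.5); pickle.dump(f,open('w9.pkl','wb'))
save(f,'w9c.png',(110,20,310,170),4)
s,M=tool(); print(s['clock'],s['tcp_pos'],np.degrees(np.arctan2(M[1,0],M[0,0])),s['grip_width'],s['ft_force'],s['ft_torque'])
```

```text
16.125 [534.99544691  72.69011489   4.11630766] -102.22929955740067 0.249019847506796 [-0.44317081  0.60460313 -1.98542666] [ 0.09374495 -0.00888925  0.04147413]
```

View pics/w9c.png

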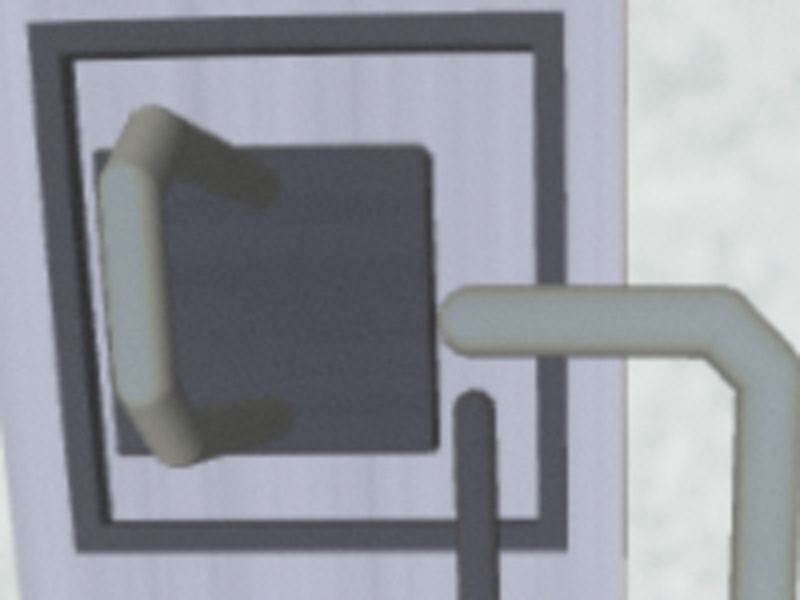

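Run:
```python
from fit import *
import pickle
f=pickle.load(open('w9.pkl','rb')); s,M=tool()
P=lambda u,v,z: onz(f,((u+.5)/4+110-.5,(v+.5)/4+20-.5),z)
T=lambda w: np.array([-(M.T@(w-s['tcp_pos']))[1],-(M.T@(w-s['tcp_pos']))[0]])
Y=[P(u,v,14)[:2] for u,v in [(95,150),(430,145),(438,453),(120,455)]]
R1,t,y,r=fit([(20,22),(20,-22),(-20,-22),(-20,22)],Y); print('eye',y,t,r)
print('near',t+R1@[-15,0],'in tag',T(np.r_[t+R1@[-15,0],22]),'far',T(np.r_[t+R1@[15,0],22]))
for n,p in {'base near':(283,418,14),'base far':(268,185,14),'sh near':(182,437,56),'sh far':(152,132,56)}.items(): print(n,T(P(*p)).round(1))
Yf=[P(u,v,11)[:2] for u,v in [(28,22),(563,12),(567,551),(78,552)]]
R2,t2,y2,r2=fit([(35,35),(35,-35),(-35,-35),(-35,35)],Yf); print('frame',y2,t2,r2, 'eye in frame',R2.T@(t-t2))
for n,p in {'gatetip':(475,392,36),'nosetip y19':(440,321,36),'endouter':(600,286,36)}.items(): print(n,T(P(*p)).round(1))
```

```text
eye -12.36437116248017 [621.40571802  99.6753638 ] [[-0.4, -0.1], [-0.3, 0.2], [0.4, 0.1], [0.3, -0.3]]
near [606.75363371 102.88728307] in tag [63.76938727 44.719439  ] far [93.7692424  44.64871575]
base near [63.9 43.8]
base far [93.7 44. ]
sh near [64.3 43.8]
sh far [93.9 44.6]
frame -12.237133039101096 [621.83710264  95.2259684 ] [[-0.2, -0.1], [-0.1, 0.3], [0.1, 0.2], [0.2, -0.4]] eye in frame [-1.3646689   4.25686398]
gatetip [67.9 15.5]
nosetip y19 [76.  19.4]
endouter [79.8  0.9]
```

>>> {"api": "drive_tool", "payload": {"rows": [{"claw":255,"travel":[0,0,0],"turn":0},{"claw":255,"travel":[0,0,0.1],"turn":0},{"claw":255,"travel":[-1,0,0],"turn":0},{"claw":255,"travel":[-0.9,0,0],"turn":0},{"claw":255,"travel":[-0.2,0,0],"turn":0},{"claw":255,"travel":[0,0,0],"turn":0},{"claw":255,"travel":[0,0,0],"turn":0}]}}

```text
clock: 17.0
tcp_pos: [538.3, 93.2, 1.9]
orientation: [-0.0, -0.628, 0.778, 0.0]
ft_force: [0.8, 0.5, -2.5]
grip_width: 0.249
```

```bash
cat > look.py <<'E'
import sys
from h import *
import pickle
n=sys.argv[1]; f=cam('wrist'); pickle.dump(f,open(n+'.pkl','wb')); save(f,n+'c.png',(140,20,320,220),3.0 if len(sys.argv)<3 else 3)
s,M=tool()
L=np.array([606.7,102.8,0])
v=M.T@(L-s['tcp_pos'])
print(s['clock'],s['tcp_pos'].round(2),np.degrees(np.arctan2(M[1,0],M[0,0])).round(2),s['grip_width'].round(3),'F tool',(M.T@s['ft_force']).round(2),'orig leg in tag',(-v[1]).round(2),(-v[0]).round(2))
E
python3 look.py w10
```

```text
Traceback (most recent call last):
  File "look.py", line 8, in <module>
    print(s['clock'],s['tcp_pos'].round(2),np.degrees(np.arctan2(M[1,0],M[0,0])).round(2),s['grip_width'].round(3),'F tool',(M.T@s['ft_force']).round(2),'orig leg in tag',(-v[1]).round(2),(-v[0]).round(2))
                                                                                          ^^^^^^^^^^^^^^^^^^^^^
AttributeError: 'float' object has no attribute 'round'
```

View pics/w10c.png

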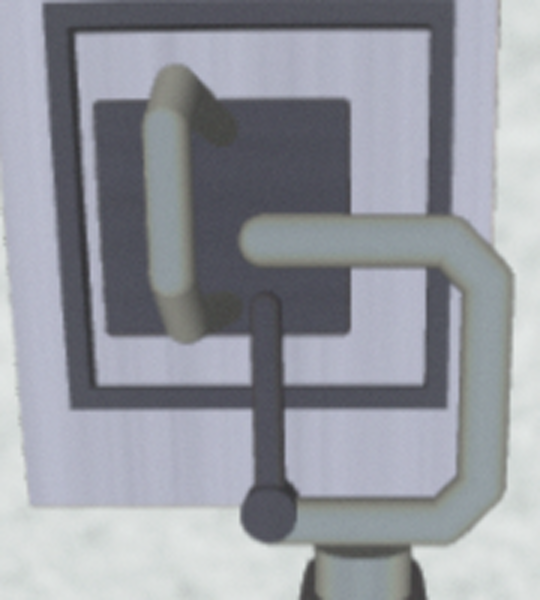

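```bash
sed -i "s/s\['grip_width'\].round(3)/round(float(s['grip_width']),3)/" look.py; sed -i "s/\.round(2),s\[\|XX/&/" look.py; sed -i "s/(-v\[1\]).round(2),(-v\[0\]).round(2)/round(float(-v[1]),2),round(float(-v[0]),2)/" look.py; python3 look.py w10b
```

```text
17.1 [538.31  93.07   1.87] -102.23 0.255 F tool [0.64 0.51 1.23] orig leg in tag 64.78 24.0
```

>>> {"api": "drive_tool", "payload": {"rows": [{"claw":255,"travel":[-0.2,0,0],"turn":0},{"claw":255,"travel":[-0.2,0,0],"turn":0},{"claw":255,"travel":[-0.2,0,0],"turn":0},{"claw":255,"travel":[-0.2,0,0],"turn":0},{"claw":255,"travel":[-0.2,0,0],"turn":0},{"claw":255,"travel":[0,0,0],"turn":0}]}}

```text
clock: 17.85
tcp_pos: [540.5, 103.0, 1.9]
orientation: [-0.0, -0.628, 0.778, -0.0]
ft_force: [0.1, -1.5, -1.8]
grip_width: 0.251
```

```bash
python3 look.py w11
```

```text
17.9 [540.46 102.97   1.89] -102.22 0.252 F tool [ 1.13 -0.16  0.42] orig leg in tag 64.78 13.85
```

View pics/w11c.png

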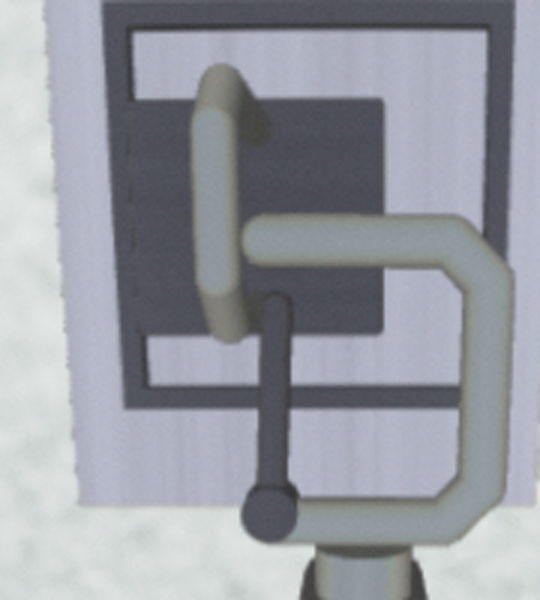

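>>> {"api": "drive_tool", "payload": {"rows": [{"claw":255,"travel":[-0.2,0,0],"turn":0},{"claw":255,"travel":[-0.2,0,0],"turn":0},{"claw":255,"travel":[-0.2,0,0],"turn":0}]}}

```text
clock: 18.27
tcp_pos: [542.0, 108.9, 2.0]
orientation: [0.0, -0.628, 0.778, -0.0]
ft_force: [0.5, -2.5, -1.6]
grip_width: 0.251
```

>>> {"api": "drive_tool", "payload": {"rows": [{"claw":255,"travel":[-0.2,0,0],"turn":0},{"claw":255,"travel":[-0.2,0,0],"turn":0},{"claw":255,"travel":[-0.2,0,0],"turn":0}]}}

```text
clock: 18.65
tcp_pos: [543.0, 114.9, 1.9]
orientation: [-0.0, -0.628, 0.778, 0.0]
ft_force: [-0.6, -2.6, -2.2]
grip_width: 0.25
```

```bash
python3 look.py w12
```

```text
18.7 [542.9  115.09   1.88] -102.22 0.252 F tool [1.7  0.15 2.23] orig leg in tag 64.95 1.49
```

View pics/w12c.png

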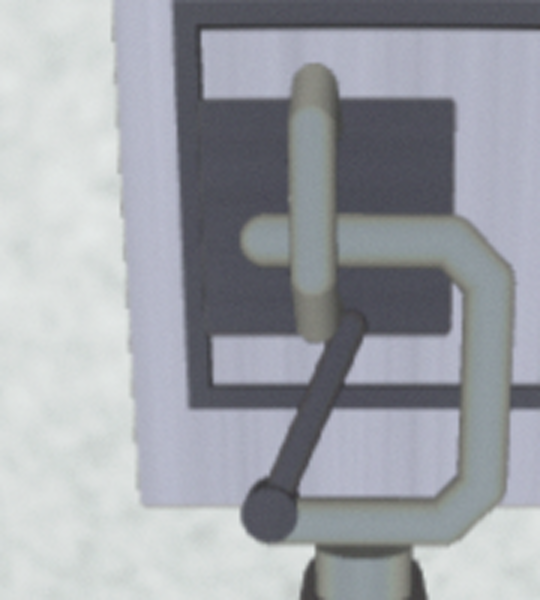

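>>> {"api": "drive_tool", "payload": {"rows": [{"claw":255,"travel":[-0.2,0,0],"turn":0},{"claw":255,"travel":[-0.2,0,0],"turn":0},{"claw":255,"travel":[-0.2,0,0],"turn":0}]}}

```text
clock: 19.08
tcp_pos: [544.0, 120.8, 1.8]
orientation: [-0.0, -0.628, 0.778, 0.0]
ft_force: [-2.1, -1.9, -1.4]
grip_width: 0.251
```

>>> {"api": "drive_tool", "payload": {"rows": [{"claw":255,"travel":[-0.2,0,0],"turn":0},{"claw":255,"travel":[-0.2,0,0],"turn":0}]}}

```text
clock: 19.32
tcp_pos: [545.7, 125.1, 2.2]
orientation: [0.001, -0.628, 0.778, -0.0]
ft_force: [-1.1, 0.4, -2.3]
grip_width: 0.25
```

>>> {"api": "drive_tool", "payload": {"rows": [{"claw":255,"travel":[-0.2,0,0],"turn":0},{"claw":255,"travel":[-0.1,0,0],"turn":0}]}}

```text
clock: 19.58
tcp_pos: [546.1, 127.8, 2.1]
orientation: [0.0, -0.628, 0.778, -0.0]
ft_force: [0.4, -0.1, -2.1]
grip_width: 0.25
```

```bash
python3 look.py w13
```

```text
19.625 [546.02 127.79   2.05] -102.21 0.252 F tool [0.39 0.39 1.73] orig leg in tag 64.6 -11.59
```

View pics/w13c.png

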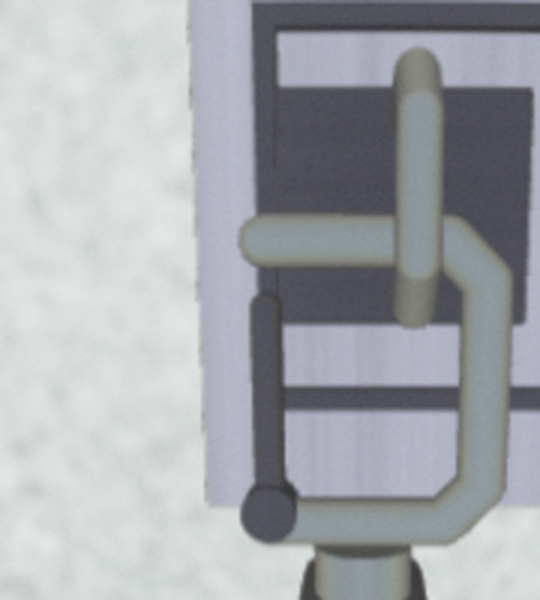

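>>> {"api": "drive_tool", "payload": {"rows": [{"claw":255,"travel":[0.3,0,0],"turn":0},{"claw":255,"travel":[0.3,0,0],"turn":0},{"claw":255,"travel":[0,0,0],"turn":0},{"claw":255,"travel":[0,0,0],"turn":0}]}}

```text
clock: 20.12
tcp_pos: [544.5, 121.5, 2.0]
orientation: [0.0, -0.628, 0.778, 0.0]
ft_force: [0.8, -0.2, -1.9]
grip_width: 0.251
```

```bash
python3 look.py w14
python3 - <<'E'
from h import *
import pickle
f=pickle.load(open('w14.pkl','rb')); save(f,'w14full.png',None,1.5)
E
```

```text
20.175 [544.55 121.57   1.97] -102.23 0.253 F tool [0.72 0.2  2.01] orig leg in tag 64.72 -5.17
```

View pics/w14c.png

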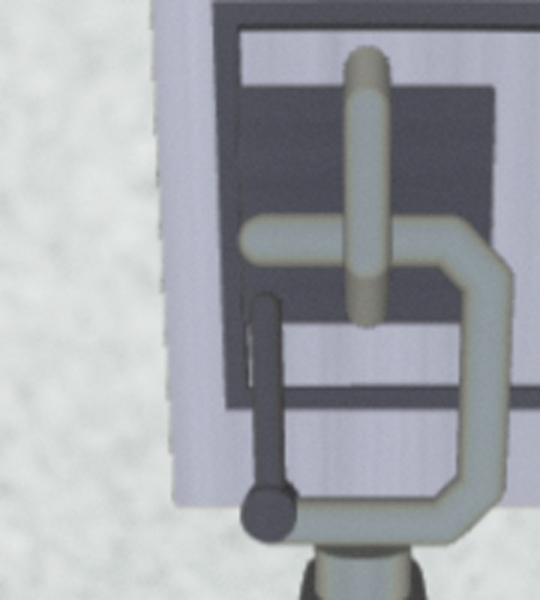

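Run:
```python
from h import *
import pickle
f=pickle.load(open('w14.pkl','rb')); s,M=tool()
P=lambda u,v,z: onz(f,((u+.5)/3+140-.5,(v+.5)/3+20-.5),z)
T=lambda w: np.array([-(M.T@(w-s['tcp_pos']))[1],-(M.T@(w-s['tcp_pos']))[0]]).round(1)
print('foot near edge',T(P(420,323,14)),'frame inner near',T(P(420,387,11)),'foot far edge',T(P(430,87,14)), 'foot right',T(P(488,200,14)))
```

```text
foot near edge [62.1 -9.7] frame inner near [ 50.4 -10. ] foot far edge [101.4 -10.9] foot right [ 83.1 -21.1]
```

>>> {"api": "drive_tool", "payload": {"rows": [{"claw":255,"travel":[0,0.15,0],"turn":0},{"claw":255,"travel":[0,0.2,0],"turn":0},{"claw":255,"travel":[0,0.2,0],"turn":0},{"claw":255,"travel":[0,0.2,0],"turn":0},{"claw":255,"travel":[0,0.2,0],"turn":0},{"claw":255,"travel":[0,0.1,0],"turn":0},{"claw":255,"travel":[0,0.05,0],"turn":0},{"claw":255,"travel":[0,0,0],"turn":0}]}}

```text
clock: 21.18
tcp_pos: [533.8, 123.9, 1.9]
orientation: [-0.0, -0.628, 0.778, 0.0]
ft_force: [0.9, -0.0, -1.9]
grip_width: 0.249
```

```bash
python3 look.py w15
```

```text
21.225 [533.75 123.95   1.93] -102.22 0.249 F tool [ 0.43 -0.83  2.22] orig leg in tag 75.78 -5.23
```

View pics/w15c.png

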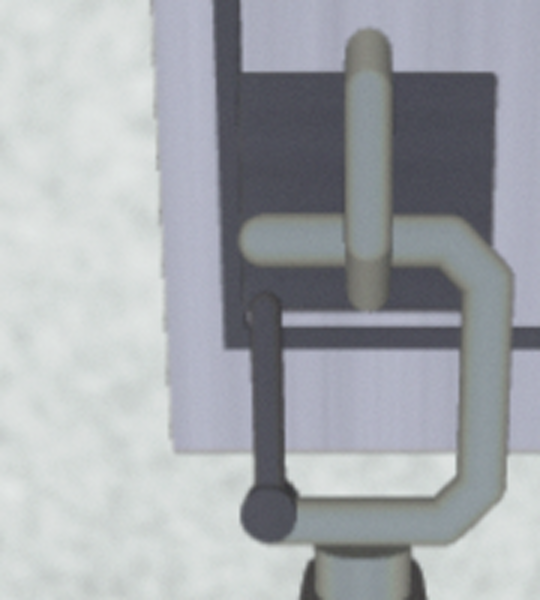

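>>> {"api": "drive_tool", "payload": {"rows": [{"claw":255,"travel":[0,0.1,0],"turn":0},{"claw":255,"travel":[0,0.05,0],"turn":0},{"claw":255,"travel":[0,0,0],"turn":0}]}}

```text
clock: 21.6
tcp_pos: [532.3, 124.3, 1.9]
orientation: [-0.0, -0.628, 0.778, 0.0]
ft_force: [1.0, -0.4, -2.5]
grip_width: 0.251
```

>>> {"api": "drive_tool", "payload": {"rows": [{"claw":255,"travel":[0,0.04,0],"turn":0},{"claw":255,"travel":[0,0,0],"turn":0}]}}

```text
clock: 21.85
tcp_pos: [531.9, 124.3, 2.0]
orientation: [0.0, -0.628, 0.778, -0.0]
ft_force: [0.6, -0.0, -1.9]
grip_width: 0.25
```

>>> {"api": "drive_tool", "payload": {"rows": [{"claw":255,"travel":[0,0.04,0],"turn":0},{"claw":255,"travel":[0,0,0],"turn":0}]}}

```text
clock: 22.1
tcp_pos: [531.5, 124.4, 2.0]
orientation: [0.0, -0.628, 0.778, 0.0]
ft_force: [1.5, -0.3, -2.8]
grip_width: 0.25
```

>>> {"api": "drive_tool", "payload": {"rows": [{"claw":255,"travel":[0,0.04,0],"turn":0},{"claw":255,"travel":[0,0,0],"turn":0}]}}

```text
clock: 22.35
tcp_pos: [531.1, 124.5, 1.9]
orientation: [-0.0, -0.628, 0.778, 0.0]
ft_force: [0.8, -0.1, -2.6]
grip_width: 0.25
```

>>> {"api": "drive_tool", "payload": {"rows": [{"claw":255,"travel":[0,0.03,0],"turn":0},{"claw":255,"travel":[0,0,0],"turn":0}]}}

```text
clock: 22.6
tcp_pos: [530.9, 124.6, 1.9]
orientation: [0.0, -0.628, 0.778, -0.0]
ft_force: [2.0, 0.5, -2.3]
grip_width: 0.248
```

```bash
python3 look.py w16
```

```text
22.65 [530.79 124.58   1.93] -102.22 0.255 F tool [ 0.65 -1.25  2.51] orig leg in tag 78.8 -5.22
```

View pics/w16c.png

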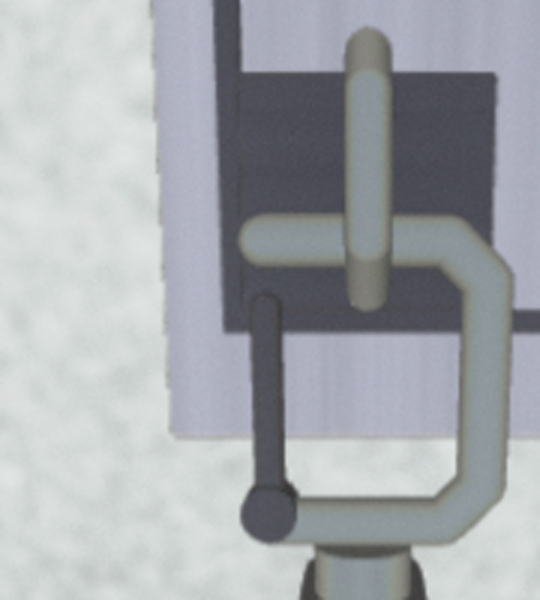

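>>> {"api": "drive_tool", "payload": {"rows": [{"claw":255,"travel":[0,0.03,0],"turn":0},{"claw":255,"travel":[0,0,0],"turn":0}]}}

```text
clock: 22.9
tcp_pos: [530.7, 124.6, 2.0]
orientation: [0.0, -0.628, 0.778, -0.0]
ft_force: [0.9, -0.6, -3.0]
grip_width: 0.25
```

>>> {"api": "drive_tool", "payload": {"rows": [{"claw":255,"travel":[0,0.03,0],"turn":0},{"claw":255,"travel":[0,0,0],"turn":0}]}}

```text
clock: 23.15
tcp_pos: [530.6, 124.6, 2.1]
orientation: [0.0, -0.628, 0.778, -0.0]
ft_force: [3.4, -1.0, -2.9]
grip_width: 0.25
```

>>> {"api": "drive_tool", "payload": {"rows": [{"claw":255,"travel":[0,0.03,0],"turn":0},{"claw":255,"travel":[0,0,0],"turn":0}]}}

```text
clock: 23.4
tcp_pos: [530.4, 124.7, 2.1]
orientation: [0.0, -0.628, 0.778, -0.0]
ft_force: [5.2, -0.7, -3.9]
grip_width: 0.251
```

>>> {"api": "drive_tool", "payload": {"rows": [{"claw":255,"travel":[0,0,0],"turn":0}]}}

```text
clock: 23.52
tcp_pos: [530.4, 124.7, 2.1]
orientation: [0.0, -0.628, 0.778, -0.0]
ft_force: [5.5, -1.1, -3.9]
grip_width: 0.25
```

>>> {"api": "drive_tool", "payload": {"rows": [{"claw":255,"travel":[0,0.03,0],"turn":0},{"claw":255,"travel":[0,0.02,0],"turn":0},{"claw":255,"travel":[0,0,0],"turn":0}]}}

```text
clock: 23.9
tcp_pos: [530.3, 124.7, 2.2]
orientation: [0.001, -0.628, 0.778, -0.001]
ft_force: [6.7, -0.7, -4.5]
grip_width: 0.251
```

```bash
python3 look.py w17
```

```text
23.95 [530.33 124.71   2.19] -102.22 0.251 F tool [ 0.23 -6.93  4.36] orig leg in tag 79.28 -5.24
```

>>> {"api": "drive_tool", "payload": {"rows": [{"claw":255,"travel":[0,0.04,0],"turn":0},{"claw":255,"travel":[0,0,0],"turn":0}]}}

```text
clock: 24.2
tcp_pos: [530.3, 124.7, 2.2]
orientation: [0.001, -0.628, 0.778, -0.001]
ft_force: [8.0, -0.9, -4.3]
grip_width: 0.248
```

>>> {"api": "drive_tool", "payload": {"rows": [{"claw":255,"travel":[0,0.04,0],"turn":0},{"claw":255,"travel":[0,0,0],"turn":0}]}}

```text
clock: 24.45
tcp_pos: [530.2, 124.7, 2.3]
orientation: [0.001, -0.628, 0.778, -0.001]
ft_force: [8.7, -2.6, -5.2]
grip_width: 0.251
```

>>> {"api": "drive_tool", "payload": {"rows": [{"claw":255,"travel":[0,0.05,0],"turn":0},{"claw":255,"travel":[0,0,0],"turn":0}]}}

```text
clock: 24.7
tcp_pos: [530.1, 124.8, 2.4]
orientation: [0.001, -0.628, 0.778, -0.001]
ft_force: [9.5, -2.0, -6.7]
grip_width: 0.251
```

>>> {"api": "drive_tool", "payload": {"rows": [{"claw":255,"travel":[0,0,0],"turn":0}]}}

```text
clock: 24.82
tcp_pos: [530.1, 124.7, 2.4]
orientation: [0.001, -0.628, 0.778, -0.001]
ft_force: [9.5, -2.3, -6.8]
grip_width: 0.249
```

>>> {"api": "drive_tool", "payload": {"rows": [{"claw":255,"travel":[0,0.03,0.04],"turn":0},{"claw":255,"travel":[0,0,0],"turn":0}]}}

```text
clock: 25.08
tcp_pos: [530.2, 124.8, 2.3]
orientation: [0.002, -0.628, 0.778, -0.001]
ft_force: [9.3, -1.9, -5.8]
grip_width: 0.25
```

```bash
python3 look.py w18
```

```text
25.125 [530.14 124.78   2.24] -102.23 0.249 F tool [  0.35 -11.29   6.11] orig leg in tag 79.47 -5.27
```

>>> {"api": "drive_tool", "payload": {"rows": [{"claw":255,"travel":[0,0.04,0.04],"turn":0},{"claw":255,"travel":[0,0,0],"turn":0}]}}

```text
clock: 25.38
tcp_pos: [530.1, 124.8, 2.1]
orientation: [0.002, -0.628, 0.778, -0.002]
ft_force: [10.4, -2.0, -6.0]
grip_width: 0.251
```

>>> {"api": "drive_tool", "payload": {"rows": [{"claw":255,"travel":[0,0,0],"turn":0}]}}

```text
clock: 25.5
tcp_pos: [530.1, 124.8, 2.1]
orientation: [0.002, -0.628, 0.778, -0.002]
ft_force: [9.6, -2.1, -6.0]
grip_width: 0.249
```

>>> {"api": "drive_tool", "payload": {"rows": [{"claw":255,"travel":[0,0,0],"turn":0}]}}

```text
clock: 25.62
tcp_pos: [530.1, 124.8, 2.1]
orientation: [0.002, -0.628, 0.778, -0.002]
ft_force: [10.1, -2.7, -5.0]
grip_width: 0.251
```

>>> {"api": "drive_tool", "payload": {"rows": [{"claw":255,"travel":[0,0.05,0.02],"turn":0},{"claw":255,"travel":[0,0,0],"turn":0}]}}

```text
clock: 25.88
tcp_pos: [530.0, 124.8, 2.0]
orientation: [0.002, -0.628, 0.778, -0.002]
ft_force: [10.7, -2.7, -5.7]
grip_width: 0.25
```

>>> {"api": "drive_tool", "payload": {"rows": [{"claw":255,"travel":[0,0,0],"turn":0}]}}

```text
clock: 26.0
tcp_pos: [530.0, 124.9, 2.0]
orientation: [0.002, -0.628, 0.778, -0.002]
ft_force: [10.4, -3.7, -4.1]
grip_width: 0.248
```

>>> {"api": "drive_tool", "payload": {"rows": [{"claw":255,"travel":[0,0,0],"turn":0}]}}

```text
clock: 26.12
tcp_pos: [530.0, 124.9, 2.0]
orientation: [0.002, -0.628, 0.778, -0.002]
ft_force: [10.7, -2.9, -4.9]
grip_width: 0.251
```

>>> {"api": "drive_tool", "payload": {"rows": [{"claw":255,"travel":[0,0.04,0.01],"turn":0},{"claw":255,"travel":[0,0,0],"turn":0}]}}

```text
clock: 26.38
tcp_pos: [530.0, 124.9, 2.1]
orientation: [0.002, -0.628, 0.778, -0.002]
ft_force: [12.0, -4.3, -6.4]
grip_width: 0.252
```

>>> {"api": "drive_tool", "payload": {"rows": [{"claw":255,"travel":[0,0,0],"turn":0}]}}

```text
clock: 26.5
tcp_pos: [530.0, 124.9, 2.0]
orientation: [0.002, -0.628, 0.778, -0.002]
ft_force: [12.5, -3.1, -6.1]
grip_width: 0.246
```

>>> {"api": "drive_tool", "payload": {"rows": [{"claw":255,"travel":[0,0,0],"turn":0}]}}

```text
clock: 26.62
tcp_pos: [530.0, 124.9, 2.0]
orientation: [0.002, -0.628, 0.778, -0.002]
ft_force: [11.6, -3.9, -5.4]
grip_width: 0.252
```

>>> {"api": "drive_tool", "payload": {"rows": [{"claw":255,"travel":[0,0,0],"turn":0}]}}

```text
clock: 26.75
tcp_pos: [530.0, 124.9, 2.1]
orientation: [0.002, -0.628, 0.778, -0.002]
ft_force: [11.2, -2.5, -5.7]
grip_width: 0.251
```

>>> {"api": "drive_tool", "payload": {"rows": [{"claw":255,"travel":[0,0,0],"turn":0},{"claw":255,"travel":[0,0,0],"turn":0}]}}

```text
clock: 27.0
tcp_pos: [530.0, 124.9, 2.1]
orientation: [0.002, -0.628, 0.778, -0.002]
ft_force: [11.3, -3.7, -5.2]
grip_width: 0.247
```

```bash
python3 look.py w19
```

```text
27.05 [530.03 124.89   2.05] -102.24 0.253 F tool [  0.37 -12.09   5.98] orig leg in tag 79.6 -5.34
```

>>> {"api": "drive_tool", "payload": {"rows": [{"claw":255,"travel":[0,0,0],"turn":0}]}}

```text
clock: 27.18
tcp_pos: [530.0, 124.9, 2.1]
orientation: [0.002, -0.628, 0.778, -0.002]
ft_force: [11.7, -3.5, -5.6]
grip_width: 0.249
```

View pics/w19c.png

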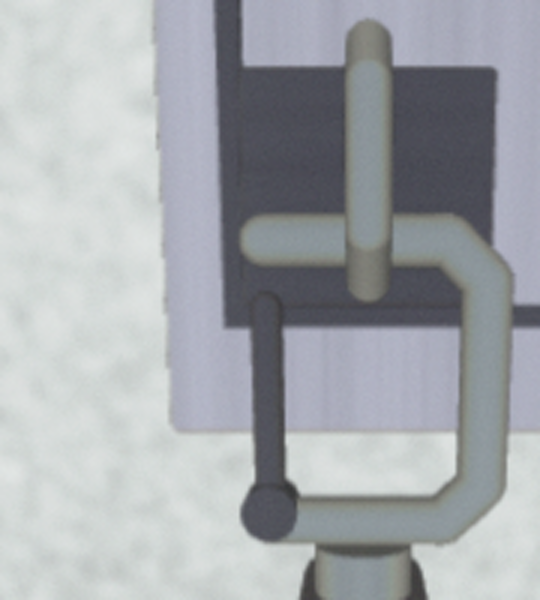

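>>> {"api": "drive_tool", "payload": {"rows": [{"claw":255,"travel":[0,-0.1,0],"turn":0},{"claw":255,"travel":[0,-0.1,0],"turn":0},{"claw":255,"travel":[0,-0.1,0],"turn":0},{"claw":255,"travel":[0,-0.1,0],"turn":0},{"claw":255,"travel":[0,-0.1,0],"turn":0},{"claw":255,"travel":[0,0,0],"turn":0},{"claw":255,"travel":[0,0,0],"turn":0}]}}

```text
clock: 28.05
tcp_pos: [530.8, 124.5, 0.4]
orientation: [-0.001, -0.628, 0.778, 0.0]
ft_force: [0.6, 0.1, -1.4]
grip_width: 0.248
```

```bash
python3 look.py w20
```

```text
28.1 [5.3085e+02 1.2450e+02 4.5000e-01] -102.22 0.25 F tool [-0.55 -0.83  1.49] orig leg in tag 78.72 -5.16
```

View pics/w20c.png

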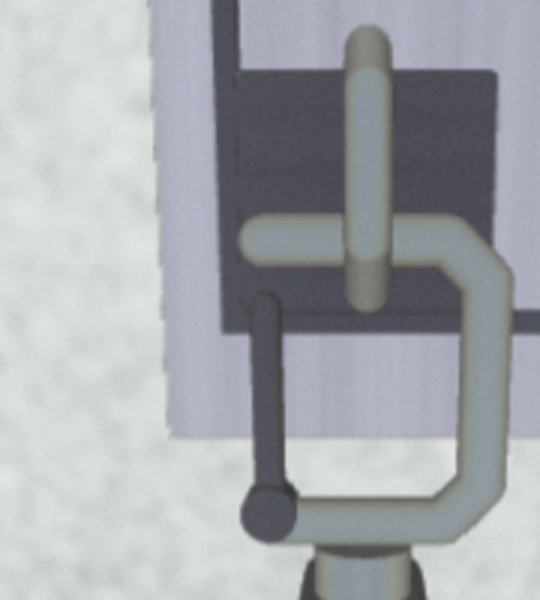

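>>> {"api": "drive_tool", "payload": {"rows": [{"claw":255,"travel":[0,-0.15,0],"turn":0},{"claw":255,"travel":[0,0,0.3],"turn":0},{"claw":255,"travel":[0,0,0.4],"turn":0},{"claw":255,"travel":[0,0,0.35],"turn":0},{"claw":255,"travel":[0,0,0.1],"turn":0},{"claw":255,"travel":[0,0,0],"turn":0}]}}

```text
clock: 28.85
tcp_pos: [532.9, 124.1, -10.8]
orientation: [-0.0, -0.628, 0.778, 0.0]
ft_force: [0.1, -0.9, -2.0]
grip_width: 0.254
```

>>> {"api": "drive_tool", "payload": {"rows": [{"claw":255,"travel":[0,0,0.05],"turn":0},{"claw":255,"travel":[0,0,0],"turn":0}]}}

```text
clock: 29.1
tcp_pos: [533.1, 124.1, -11.1]
orientation: [0.0, -0.628, 0.778, -0.0]
ft_force: [1.1, 0.5, -2.6]
grip_width: 0.253
```

```bash
python3 look.py w21
python3 - <<'E'
from h import *
f=cam('side'); save(f,'side21.png',(180,120,340,270),5)
E
```

```text
29.15 [533.09 124.11 -11.05] -102.22 0.251 F tool [0.22 0.63 2.56] orig leg in tag 76.46 -5.25
```

View pics/w21c.png

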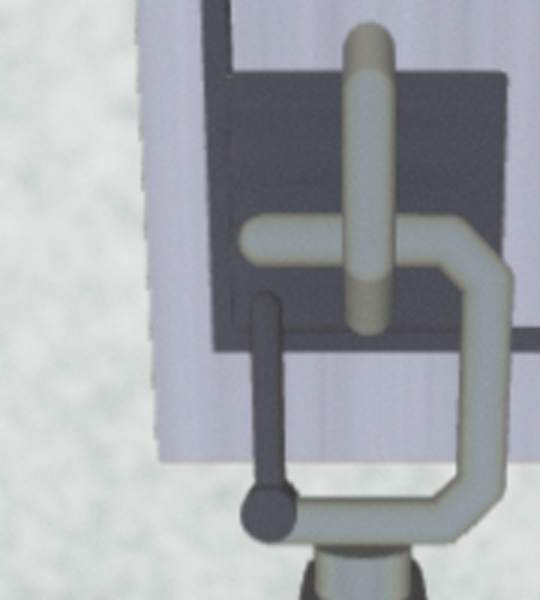

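View pics/side21.png

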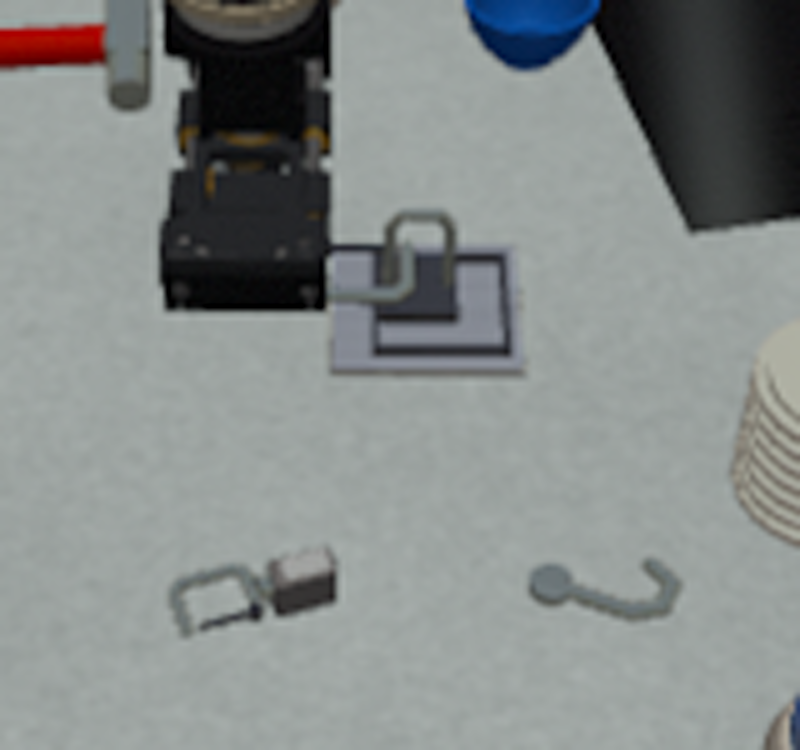

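>>> {"api": "drive_tool", "payload": {"rows": [{"claw":255,"travel":[0,0,0.05],"turn":0},{"claw":255,"travel":[0,0,0],"turn":0}]}}

```text
clock: 29.45
tcp_pos: [533.0, 124.1, -11.7]
orientation: [-0.0, -0.628, 0.778, 0.0]
ft_force: [-0.8, -1.3, -0.9]
grip_width: 0.252
```

>>> {"api": "drive_tool", "payload": {"rows": [{"claw":255,"travel":[0,0,0.05],"turn":0},{"claw":255,"travel":[0,0,0],"turn":0}]}}

```text
clock: 29.7
tcp_pos: [533.0, 124.1, -12.0]
orientation: [0.0, -0.628, 0.778, -0.0]
ft_force: [-0.1, 0.1, -0.7]
grip_width: 0.25
```

>>> {"api": "drive_tool", "payload": {"rows": [{"claw":255,"travel":[0,0,0.05],"turn":0},{"claw":255,"travel":[0,0,0],"turn":0}]}}

```text
clock: 29.95
tcp_pos: [533.0, 124.1, -12.1]
orientation: [-0.0, -0.628, 0.778, 0.0]
ft_force: [-3.4, -0.4, 5.3]
grip_width: 0.251
```

>>> {"api": "drive_tool", "payload": {"rows": [{"claw":255,"travel":[0,0,-0.03],"turn":0},{"claw":0,"travel":[0,0,0],"turn":0},{"claw":0,"travel":[0,0,0],"turn":0},{"claw":0,"travel":[0,0,0],"turn":0},{"claw":0,"travel":[0,0,0],"turn":0},{"claw":0,"travel":[0,0,0],"turn":0},{"claw":0,"travel":[0,0,0],"turn":0},{"claw":0,"travel":[0,0,0],"turn":0}]}}

```text
clock: 30.95
tcp_pos: [533.0, 124.1, -12.4]
orientation: [-0.0, -0.628, 0.778, 0.0]
ft_force: [0.3, 0.3, 0.3]
grip_width: 0.95
```

```bash
python3 look.py w22
python3 - <<'E'
from h import *
import pickle
f=pickle.load(open('w22.pkl','rb')); save(f,'w22f.png',None,1.5)
E
```

```text
31.0 [532.99 124.09 -12.37] -102.22 0.968 F tool [-0.41  0.33  0.65] orig leg in tag 76.55 -5.2
```

View pics/w22f.png

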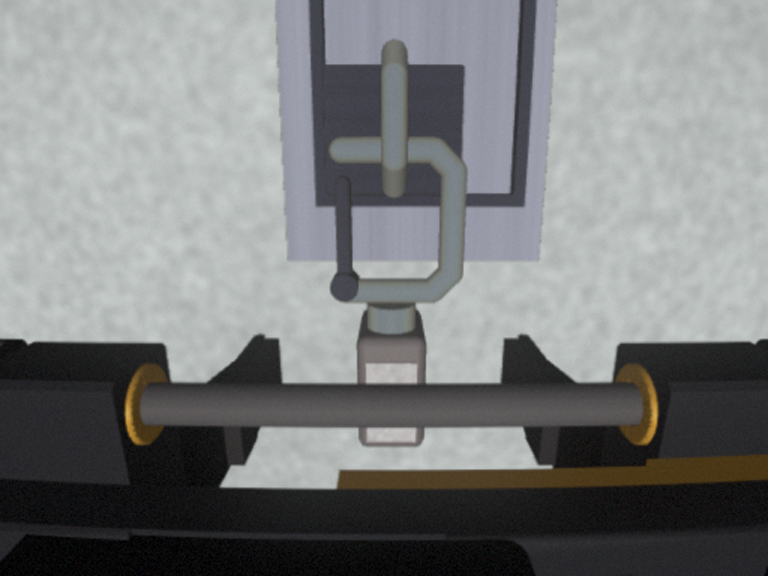

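Released cleanly, tag still lies around the leg. Retreat straight up.

>>> {"api": "drive_tool", "payload": {"rows": [{"claw":0,"travel":[0,0,-1],"turn":0},{"claw":0,"travel":[0,0,-3],"turn":0},{"claw":0,"travel":[0,0,-4],"turn":0},{"claw":0,"travel":[0,0,-4],"turn":0},{"claw":0,"travel":[0,0,-3],"turn":0},{"claw":0,"travel":[0,0,0],"turn":0},{"claw":0,"travel":[0,0,0],"turn":0},{"claw":0,"travel":[0,0,0],"turn":0},{"claw":0,"travel":[0,0,0],"turn":0}]}}

```text
clock: 32.12
tcp_pos: [532.2, 124.0, 136.3]
orientation: [-0.001, -0.628, 0.778, 0.001]
ft_force: [0.7, -0.6, 0.2]
grip_width: 0.998
```

Run:
```python
from h import *
f=cam('wrist'); save(f,'w23.png',(130,40,390,230),3)
g=cam('side'); save(g,'side23.png',None,1.5)
s,M=tool(); print(s['clock'],s['tcp_pos'])
```

```text
32.225 [532.52414198 124.03939541 136.7951641 ]
```

View pics/w23.png

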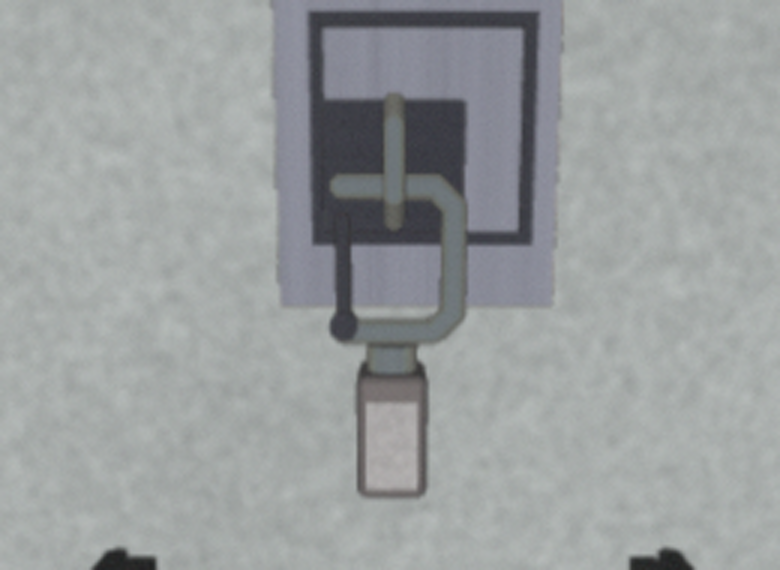

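View pics/side23.png

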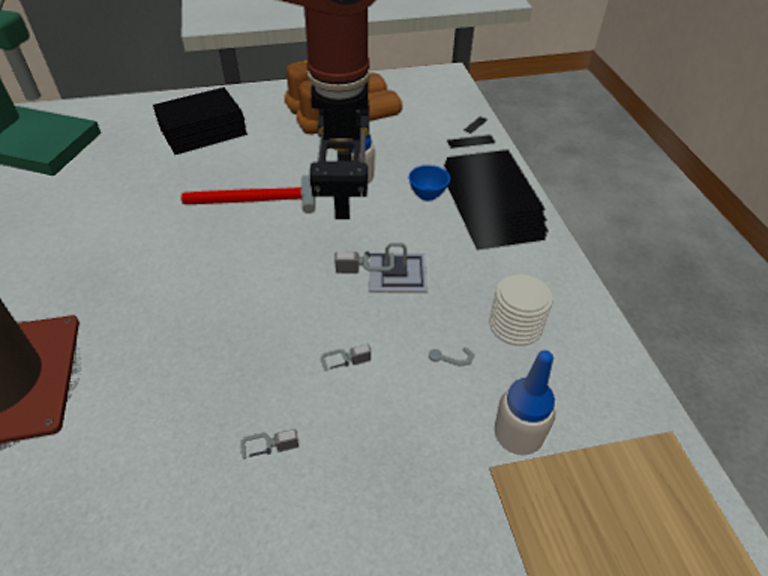

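The wrist view shows the tag flat, with the leg inside the loop and the gate shut. In the side view the other things are where they were, so I'm handing in.

```bash
python3 -c "
from workcell import robot
print(robot.finish_job())"
```

```text
the job is handed in; nothing more can be done
None
```

The large grey tag is clipped to the near leg of the eye, lying flat on the bench and released. I handed in at about 32 s.

- **Clip:** I pressed the gate sideways against the leg at tag x of about 65 mm. The force readings showed about 2–3 N, and the camera then showed the leg inside the loop with the gate snapped shut.
- **Tug:** I pulled the tag straight back and drew the eye to its stop. The tug read about 12 N for 0.8 s, and the highest reading was about 13.5 N with the vertical part included.
- **Last checks:** The final pictures show the gate shut around the leg and the tag flat and clear of the plate. The bystanders were in place as far as the side view shows.

Three things failed or disagreed:
- **First grasp:** The first two grasp attempts closed on air above the block. The fingertips sat about 31 mm further back than the tool description says. The wrist picture showed this, so I went lower and the next grasp held. The tag was not moved by the misses.
- **Vertical force:** During the tug the wrist also read 3–4.5 N of vertical force beyond the tag's weight, probably friction on the leg. I reduced it by lowering the tool slightly.
- **Force noise:** The force readings are noisy by about ±0.7 N, so the 12 N figure carries that uncertainty.

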